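# Key the mixer hub to its drive shaft

### The job

Swing the arm of the mixer hub away from the robot until it stops against the stop post, so that the keyway lies square to the flat of the shaft. Take the taper key from its holder, start it thin end down in the keyway with its sloping, yellow-striped face away from the shaft, and let go of it while it still stands proud; then tap it down from above until it is tight and its head sits on the hub. Leave the arm at the stop and do not shift the other things on the bench.

Things in the scene. Friction and masses are not known exactly. Their poses are not given: they have to be found in the camera images.
- drive_unit: Fixed gearbox of a bench mixer: white box 144 x 144 mm on a dark 160 x 160 mm base plate, top 45 mm above the worktop. Origin: centre of its underside, on the vertical shaft axis. A 40 mm steel shaft stands up to 108 mm above the worktop, with one vertical flat facing the unit's -x (roughly to the robot), 14 mm from the axis. Stop post (14 mm across, top at 79 mm) at x 17.5, y -62 mm.
- hub (a joint): Turn of the aluminium hub about the vertical shaft, rad. 0: arm against the stop post (hard limit), hub axes parallel to the unit's, keyway square to the shaft's flat. Negative: arm short of the stop, clockwise from above, toward the robot (limit -1.0). Stays where left; 1.5 N at the handle turns it. The hub is a disc 90 mm across, 49 to 109 mm above the worktop.
- hub_handle (a point): Centre of the top of the black upright handle on the hub's arm, 113 mm above the worktop, 100 mm from the shaft axis in the hub's -y direction. Handle 20 mm across, 34 mm tall, on a 12 mm pin; arm top 67 mm above the worktop. At the stop the arm points to the unit's -y.
- keyway_mouth (a point): Point on the hub's top face (109 mm up), 18 mm from the shaft axis in the hub's -x: key_shoulder lies here when the key is home. Axes: x to the shaft axis, y across the keyway, z up. The keyway is a vertical slot, open below: 19 mm wide in y (25 mm at the top, chamfers 3 mm deep); in x at the mouth from +4 mm (shaft flat) to -9 mm (brass strip), narrowing downward at 1 in 8.
- taper_strip: Sprung brass strip, the sloping outer side of the keyway (1 in 8, as the key). Origin: on the shaft axis at the hub's underside, axes as the hub's. A free key meets it with its head about 16 mm above the hub and rests there or up to 8 mm lower; from there the push needed to drive it home grows to 10 to 17 N (the strip gives 2 mm), and friction holds the key.
- key: Loose steel taper key, 87 mm tall, 220 g, upright in its holder, thin end down. Origin: at the foot, 4 mm from the back; z up. Shank 55 mm long, 16 mm in y; back vertical at x = +4 mm; opposite face slopes 1 in 8 (x -4 mm at the foot, -10.9 at the head), yellow stripe. Dark head 32 mm tall, x -15 to +10 mm, 30 mm in y, yellow patch at -x. In the keyway its x, y axes match those of keyway_mouth.
- key_shoulder (a point): Point on the key's axis at the level of the underside of its head, 55 mm above its foot; axes as the key's.
- key_top (a point): Centre of the top face of the key's head, 87 mm above its foot, 2.5 mm from the key's axis in its -x direction.
- key_holder: Fixed blue block 90 x 76 x 40 mm on a black 104 x 90 mm foot plate, with one rectangular socket 34 mm deep in which the key stands (a loose fit; it may lean 3 degrees). Origin: centre of its underside; x and y axes parallel to the key's at the start.
- swab_carton: Small white and blue carton 63 x 102 x 70 mm, a bystander. Origin: centre of its underside.
- tube_rack: Blue tube rack 60 x 204 x 104 mm, a bystander. Origin: centre of its underside.
- tape_roll: Roll of brown tape 96 mm across, 48 mm tall, a bystander. Origin: centre of its underside.
- timer: White lab timer with an orange button, 60 x 64 x 22 mm, a bystander. Origin: centre of its underside.
- key_patch (a point): Middle of the yellow patch on the -x side of the key's head (the side of the sloping face), 15 mm from the key's axis, 71 mm above the foot.
Mind the look-alikes: they are no part of the job. Leave any red look-alike of the key alone.

How it is judged:
By the outcome, as a careful person would: the job done as asked, in the order asked, and still so for the second after the job is handed in, with the robot touching nothing.
It also fails if it takes over 64 s, if anything falls off the work surface, if the arm or the gripper's body presses on something with over 40 N, if the wrist force passes 120 N, or if a joint passes its speed limit or range.

### The arm

A 6-joint arm with a two-finger parallel gripper is mounted at the origin on the work surface; the furniture and walls round the work are solid. World frame = base frame: x ahead of the robot, y to its left, z up, the work surface at z = 0. Lengths are in m, angles in rad, forces in N, time in s.
With the tool pointing down it reaches from about 0.3 to 0.775 m from the base axis. Payload 14.6 kg.
Tool frame: the origin (TCP) lies at the very end of the fingers, on their centre line; the grasp point (between the pads) lies pinch_z behind it (pinch_z is the distance from the TCP to the grasp point, in m); z points along the fingers, x is the direction in which the jaws open and shut, and the axes are right-handed (so a half turn about z gives the same grasp; the last joint's range is limited). The gripper opens to 85 mm and grips with 20 to 120 N. Pads are 22 mm wide; open, the fingers measure 114 mm over their backs; the gripper's body (76 mm by 85 mm) begins 54 mm behind the grasp point. The pads swing forward as they close: fully open they stand 13 mm farther back than shut.
Start: joints at [-0.067, 0.3, 1.521, -0, 1.321, -0.067], TCP at [0.55, -0, 0.202] pointing down, gripper open.
Joint ranges: [-3.03, 3.03], [-0.79, 2.21], [0.23, 2.52], [-1.04, 4.18], [0, 3.07], [-2.55, 2.55]. Speed limits (rad/s): [2.22, 2.22, 2.57, 3.14, 3.14, 3.14].

### API

Orientations are given as [roll, pitch, yaw] about the fixed x, y, z axes, in that order (R = Rz(yaw) Ry(pitch) Rx(roll)).
In Python, from station import sense, camera, calibration, hand_in, masks_of, pinpoint, pinch_z gives the robot as it stands.
- The arm moves only by the tool send_rows, never from a script. Its arguments are lists of equal length, an entry for each row: "rotation": the turn, a rotation vector about the tool's x, y, z in units of 6 degrees (1.0 is 6 degrees), a list of three; "translation": the shift along the tool's x, y, z in mm, a list of three; "gripper": the finger opening in mm, from 0 to 85.4. In form: {"rotation": [[wx, wy, wz], ...], "translation": [[tx, ty, tz], ...], "gripper": [gripper, ...]}. A call has 1 to 10 rows; each row shifts and turns the pose as measured when the row begins, along the tool's axes as they then stand; what a row does not reach is not made up. A row lasts 1/8 s, in which the tool goes at most 62.5 mm and 10.7 degrees, less where a joint would pass 70% of its speed; a pose out of reach is approached as far as the arm can. A call with a gripper value outside its range is refused whole. The fingers move at their own pace and stop on an object; the grip force is fixed at half the most. Time passes only in rows, so rows that do not move let the fingers close. It gives the time, the measured TCP pose, the force and the opening at its end, in the units of the state.
- sense(): the state, without advancing time (a new reading comes with each control period).
- camera(name): name is "scene" or "side" or "wrist"; returns the picture (420x560x3 uint8, red, green, blue); there is no depth.
- calibration(name): a dict with "fovy" (degrees; the focal length in pixels is half the picture's height over the tangent of half this angle, whatever the lens; pixels are square), "cx", "cy" (the principal point, pixels), "world_from_camera" (4x4, takes a point from camera to world coordinates); the wrist camera has in their place "mount" (4x4, takes a point from camera to tool coordinates, whose origin is the TCP and whose axes are the tool frame's). Camera axes: x right, y down, z forward; pixel columns grow to the right and rows downward; lengths in m; the calibration is good to about 2 mm. The wrist camera is an equidistant fisheye: a pixel r from the principal point sees the ray r / f radians off the axis. A picture is of the moment at which its call begins: read the wrist's pose just before it. calibration takes no time and is no camera call.
- hand_in(): hands the job in, once; it reports no verdict.
Trained networks look in the newest picture that a camera, given by its name, has taken for a name from the list of things; names that differ only in an ending like _2 or _b are one class to them, and where a whole thing is asked for, a point or a joint stands for the part that bears it (a point fixed in the world has none). Each returns a list of dicts, best first, with "p" (0 to 1); they miss things now and then, are a little off and sometimes report something else, mostly with a low value. They report only what shows in the picture. A call takes as long as a camera call. They do not tell look-alikes from the thing itself.
- masks_of(camera, target): "pixels" (420x560 bool, what is visible of it) and "box" ([left, top, right, bottom] in pixels, round what is visible of it).
- pinpoint(camera, target): "position" ([row, column] in pixels: a listed point, or the origin of a listed thing).
The state is a dict: "time_s": time; "joints": joint angles; "qvel": joint speeds; "tau": joint torques, N m; "eef_pos": TCP position; "eef_rot": TCP orientation; "contact_force": force on the tool from outside, world axes, zero at the start; "moment": the same for the moment, N m; "opening": finger opening in m.
Only numpy, scipy, OpenCV 4.12 (cv2) and the standard library are available. Lean on these libraries where they do the work, as an engineer would, in place of code of your own. Each camera call takes 0.05 s, during which the arm holds its last target.

## Working session

There is one attempt and no reset: what is moved stays moved. The work goes in short steps, Python scripts to look and compute and a tool call to move; the robot and the scene stay as the last step left them, time stands still between calls to the robot, and variables do not carry over. Pictures are saved under pics/ and viewed, and the job is handed in when it is done.

Besides the shell and the picture viewer there is one more tool, called after ">>>" as a command line: name --argument value ..., lists and objects as JSON in quotes. send_rows: Moves the arm, as the interface text tells. Its arguments: {"type":"object","properties":{"rotation":{"type":"array","items":{"type":"array","items":{"type":"number"}}},"translation":{"type":"array","items":{"type":"array","items":{"type":"number"}}},"gripper":{"type":"array","items":{"type":"number"}}},"required":["rotation","translation","gripper"]}

```bash
ls; mkdir -p pics
cat > h.py <<'E'
import numpy as np, cv2
from station import *
from scipy.spatial.transform import Rotation as R
def save(name,img,s=1):
    cv2.imwrite('pics/'+name+'.png',cv2.resize(img,None,fx=s,fy=s,interpolation=cv2.INTER_CUBIC)[:,:,::-1])
def ray(cam,rc,pose=None):
    c=calibration(cam); f=210/np.tan(np.radians(c['fovy'])/2)
    u=rc[1]-c['cx'];v=rc[0]-c['cy']
    if 'mount' in c:
        r=np.hypot(u,v);th=r/f
        d=np.array([np.sin(th)*u/r,np.sin(th)*v/r,np.cos(th)]) if r>0 else np.array([0,0,1.])
        T=np.eye(4);T[:3,:3]=R.from_euler('xyz',pose[1]).as_matrix();T[:3,3]=pose[0];T=T@np.array(c['mount'])
    else:
        d=np.array([u/f,v/f,1]);T=np.array(c['world_from_camera'])
    return T[:3,3],T[:3,:3]@d
def atz(cam,rc,z,pose=None):
    o,d=ray(cam,rc,pose);return o+d*(z-o[2])/d[2]
def proj(cam,p,pose=None):
    c=calibration(cam); f=210/np.tan(np.radians(c['fovy'])/2)
    if 'mount' in c:
        T=np.eye(4);T[:3,:3]=R.from_euler('xyz',pose[1]).as_matrix();T[:3,3]=pose[0];T=T@np.array(c['mount'])
    else: T=np.array(c['world_from_camera'])
    q=np.linalg.inv(T)@np.append(p,1)
    if 'mount' in c:
        r=np.hypot(q[0],q[1]);th=np.arctan2(r,q[2]);return np.array([c['cy']+f*th*q[1]/r,c['cx']+f*th*q[0]/r])
    return np.array([c['cy']+f*q[1]/q[2],c['cx']+f*q[0]/q[2]])
def tri(obs):
    A=np.zeros((3,3));b=np.zeros(3)
    for o,d in obs:
        d=d/np.linalg.norm(d);P=np.eye(3)-np.outer(d,d);A+=P;b+=P@o
    x=np.linalg.solve(A,b);return x,[np.linalg.norm(np.cross(x-o,d/np.linalg.norm(d))) for o,d in obs]
def P():
    s=sense();return (s['eef_pos'],s['eef_rot'])
E
python3 - <<'E'
from h import *
import station
print(pinch_z, sense())
for c in ['scene','side','wrist']:
    p=P();save(c+'0',camera(c)); print(c,calibration(c))
E
```

```text
pics
0.0187 {'time_s': 0.0, 'joints': array([-6.66132474e-02,  3.00472814e-01,  1.52158697e+00,  3.49969575e-05,
        1.32068976e+00, -6.66102748e-02]), 'qvel': array([-1.00782232e-03, -9.74701683e-05, -1.31595556e-03,  1.06896161e-03,
        7.13249596e-04,  1.09947729e-03]), 'tau': array([ 2.33377898e-03, -5.43485534e+01, -3.61782753e+01,  2.82532977e-05,
        4.14875918e-03, -3.55991256e-05]), 'eef_pos': array([5.49734053e-01, 1.68269872e-05, 2.01717901e-01]), 'eef_rot': array([-3.14148183e+00,  1.15206890e-03, -1.15903958e-05]), 'contact_force': array([-0.63788863,  0.73845782, -0.5911327 ]), 'moment': array([ 0.00877306,  0.01580945, -0.00018686]), 'opening': 0.08514983732617985}
scene {'fovy': 43.88151657526712, 'cx': 272.95212051087617, 'cy': 214.43393425068564, 'world_from_camera': array([[-0.75838798, -0.41680612,  0.50111907, -0.15439716],
       [-0.65171199,  0.47202016, -0.59369053,  0.76376711],
       [ 0.01091554, -0.77683308, -0.62961196,  0.90831402],
       [ 0.        ,  0.        ,  0.        ,  1.        ]])}
side {'fovy': 49.35085063347182, 'cx': 287.6757227951505, 'cy': 212.2756882326082, 'world_from_camera': array([[-0.86604745, -0.31044709,  0.39189847,  0.04119467],
       [-0.49986638,  0.55297612, -0.66659659,  0.76502554],
       [-0.00976753, -0.77320115, -0.63408562,  0.84674944],
       [ 0.        ,  0.        ,  0.        ,  1.        ]])}
wrist {'fovy': 65.70646984690485, 'cx': 279.138665039089, 'cy': 215.43598310705286, 'mount': array([[ 9.99999539e-01, -8.84032568e-04, -3.76141322e-04,
        -6.15828037e-04],
       [ 9.57530771e-04,  9.49017675e-01,  3.15221406e-01,
        -8.20064792e-02],
       [ 7.82987739e-05, -3.15221621e-01,  9.49018084e-01,
        -1.70914459e-01],
       [ 0.00000000e+00,  0.00000000e+00,  0.00000000e+00,
         1.00000000e+00]])}
```

View pics/scene0.png

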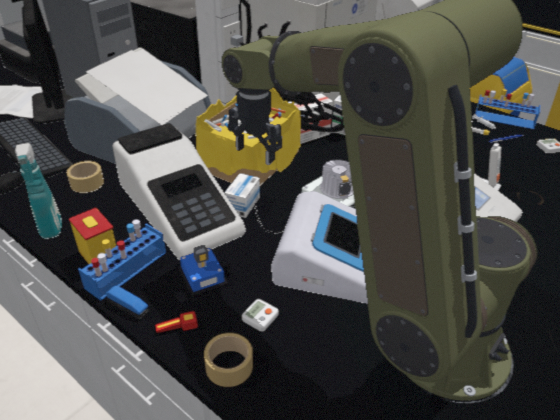

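View pics/side0.png

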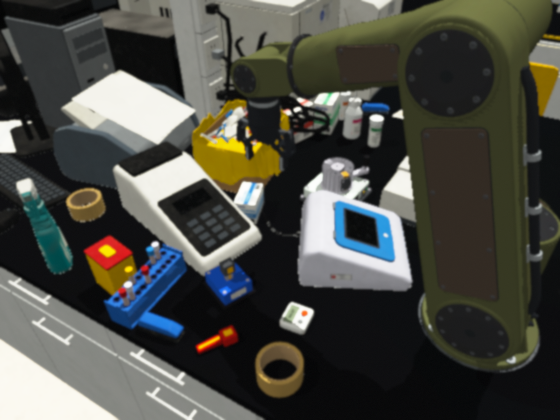

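View pics/wrist0.png

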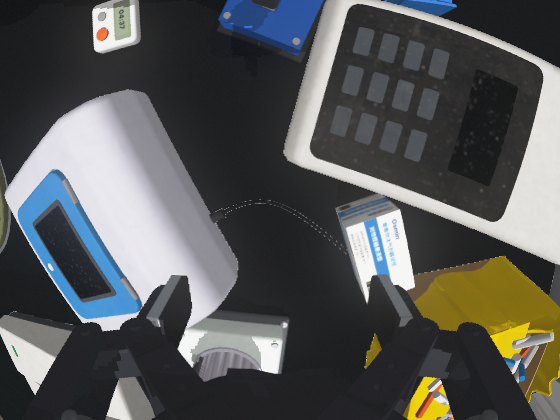

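Run:
```python
from h import *
print(sense()['time_s'])
H=dict(drive_unit=0,hub_handle=.113,keyway_mouth=.109,key_top=None,key_shoulder=None,key_patch=None,key_holder=0,key=None)
for n,z in H.items():
    obs=[]
    for c in ['scene','side']:
        r=pinpoint(c,n)
        for q in r[:3]:
            print(n,c,np.round(q['position'],1),round(q['p'],2), np.round(atz(c,q['position'],z),3) if z is not None else '')
        if r: obs.append(ray(c,r[0]['position']))
    if len(obs)>1: x,e=tri(obs);print('   tri',np.round(x,4),np.round(e,4))
print(sense()['time_s'])
i=camera('scene');save('s1',i[140:240,150:390],3.3)
i=camera('side');save('d1',i[140:350,180:400],3.3)
```

```text
0.15
drive_unit scene [200.5 338.3] 0.63 [ 0.469 -0.265  0.   ]
drive_unit scene [186.8 336.1] 0.59 [ 0.513 -0.316  0.   ]
drive_unit scene [259.3 204.1] 0.44 [0.581 0.156 0.   ]
drive_unit side [195.4 335.5] 0.85 [ 0.478 -0.267  0.   ]
drive_unit side [213.8 249.3] 0.18 [ 0.659 -0.064  0.   ]
   tri [ 0.4942 -0.3059 -0.034 ] [0.0017 0.0017]
hub_handle side [286.5 228.5] 0.47 [0.48  0.27  0.113]
keyway_mouth scene [171.2 341. ] 0.91 [ 0.465 -0.254  0.109]
keyway_mouth side [166.3 339.4] 0.76 [ 0.471 -0.266  0.109]
   tri [ 0.4694 -0.2616  0.1076] [0.0037 0.0037]
key_top scene [319.6 196.5] 0.97 
key_top scene [250.3 198.6] 0.6 
key_top side [261.3 227. ] 0.8 
key_top side [288.3 229.3] 0.52 
   tri [0.1869 0.5411 0.5123] [0.063 0.063]
key_shoulder scene [321. 180.] 0.85 
key_shoulder scene [260.3 202.7] 0.79 
key_shoulder side [340.3 220.2] 0.66 
key_shoulder side [269.5 225.2] 0.65 
key_shoulder side [166.5 339.3] 0.61 
   tri [0.4601 0.3401 0.0259] [0.0015 0.0015]
key_patch scene [314.1 189.8] 0.81 
key_patch scene [259.8 204.2] 0.78 
key_patch scene [199.9 336.3] 0.45 
key_patch side [335.7 225.7] 0.92 
key_patch side [268.  229.9] 0.65 
key_patch side [283.5 227.4] 0.65 
   tri [0.4643 0.3132 0.0146] [0.0065 0.0065]
key_holder scene [276.8 201.1] 0.9 [0.543 0.203 0.   ]
key_holder side [288.5 230.1] 0.94 [0.541 0.197 0.   ]
key_holder side [266.8 227.1] 0.16 [0.59  0.141 0.   ]
key_holder side [182.9 335.4] 0.15 [ 0.506 -0.326  0.   ]
   tri [0.5233 0.2172 0.0273] [0.0019 0.0019]
key scene [328.7 157. ] 0.8 
key scene [274.7 199.5] 0.48 
key side [346.3 195.5] 0.93 
key side [283.5 230.4] 0.65 
   tri [ 0.5283  0.3538 -0.036 ] [0.0034 0.0034]
0.95
```

View pics/s1.png

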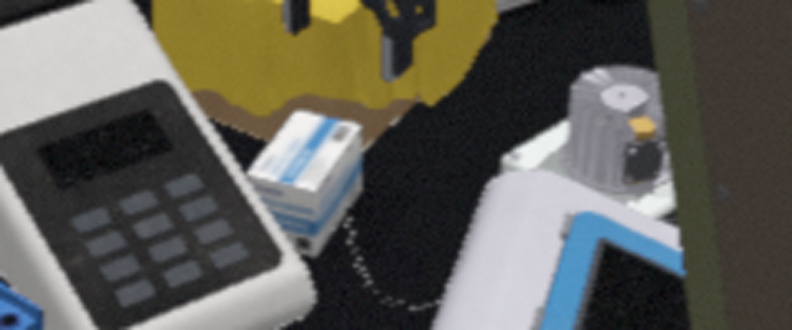

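View pics/d1.png

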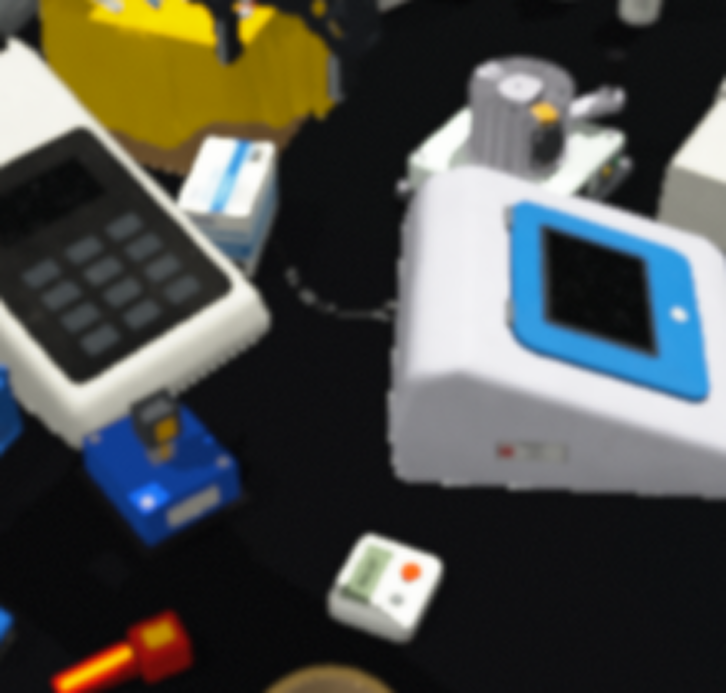

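>>> send_rows --rotation '[[0, 0, 0], [0, 0, 0], [0, 0, 0], [0, 0, 0], [0, 0, 0], [0, 0, 0], [0, 0, 0], [0, 0, 0]]' --translation '[[-8, 20, -25], [-8, 40, -20], [-8, 40, -15], [-8, 40, -10], [-8, 40, -10], [-8, 40, -10], [-8, 40, -5], [-4, 40, -5]]' --gripper '[85, 85, 85, 85, 0, 0, 0, 0]'

```text
time_s: 2.05
eef_pos: [0.4884, -0.307, 0.3057]
eef_rot: [3.141, 0.0, 0.004]
contact_force: [-0.0, 0.2, 0.1]
opening: 0.0117
```

```bash
cat > look.py <<'E'
from h import *
import sys
nm=sys.argv[1]; things=sys.argv[2:]
p=P();i=camera('wrist');save(nm,i,1.4);print(np.round(p[0],4),np.round(p[1],4),sense()['time_s'])
H=dict(drive_unit=0,hub_handle=.113,keyway_mouth=.109,key_holder=0,key_top=.093,key_shoulder=.061,key_patch=.077,key=.006,taper_strip=.049)
for t in things:
    for q in pinpoint('wrist',t)[:3]:
        print(t,np.round(q['position'],1),round(q['p'],2),np.round(atz('wrist',q['position'],H[t],p),4))
E
python3 look.py w1 drive_unit hub_handle keyway_mouth
```

```text
[ 0.4884 -0.307   0.3057] [3.1408e+00 1.0000e-04 4.5000e-03] 2.1
drive_unit [134.3 273.3] 0.95 [ 0.479  -0.2592  0.    ]
hub_handle [211.5 226.2] 0.68 [ 0.4251 -0.3412  0.113 ]
```

View pics/w1.png

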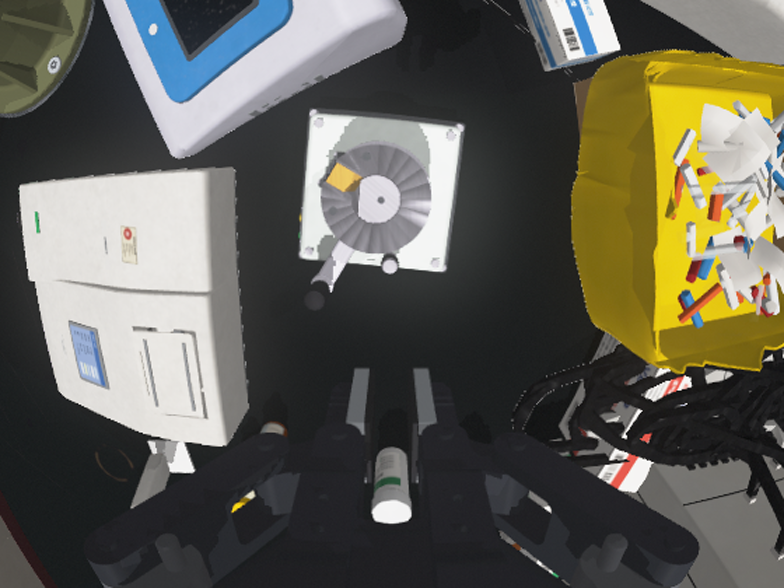

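```bash
cat > pts.py <<'E'
from h import *
p=(np.array([ 0.4884,-0.307,0.3057]),np.array([3.1408,1e-4,4.5e-3]))
f=lambda u,v,z:np.round(atz('wrist',(v/1.4,u/1.4),z,p),4)
print('shaft',f(380,200,.108)); print('post',f(390,264,.079)); print('handle',f(315,299,.113))
for a in [(319,122),(453,134),(437,262),(307,250)]: print(f(*a,.045))
print('yellow strip', f(344,178,.109))
E
python3 pts.py
python3 - <<'E'
import cv2
i=cv2.imread('pics/w1.png')[90:330,270:490]
cv2.imwrite('pics/w1c.png',cv2.resize(i,None,fx=2.5,fy=2.5,interpolation=cv2.INTER_CUBIC))
E
```

```text
shaft [ 0.4788 -0.2612  0.108 ]
post [ 0.487  -0.3217  0.079 ]
handle [ 0.4235 -0.3438  0.113 ]
[ 0.4202 -0.1921  0.045 ]
[ 0.5453 -0.2035  0.045 ]
[ 0.5328 -0.3276  0.045 ]
[ 0.4058 -0.3157  0.045 ]
yellow strip [ 0.4499 -0.243   0.109 ]
```

View pics/w1c.png

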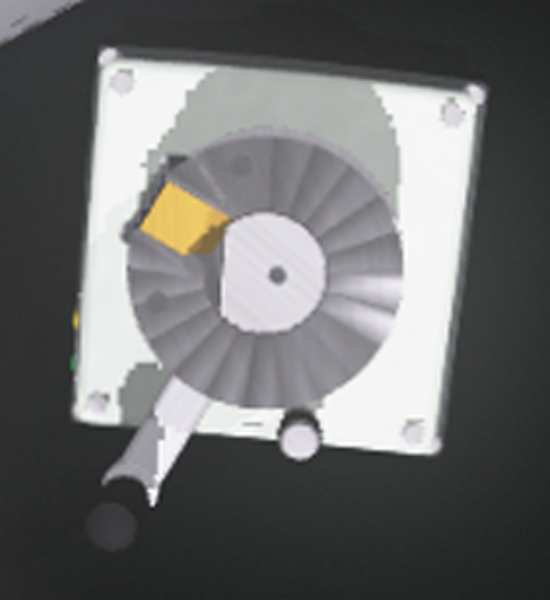

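```bash
cat >> pts.py <<'E'
print('dev')
for z in (0,.05,.1,.15): print(z,f(240,170,z),f(250,290,z),f(232,440,z))
E
python3 pts.py|sed -n '/dev/,$p'
```

```text
dev
0 [ 0.326  -0.2357  0.    ] [ 0.3287 -0.3703  0.    ] [ 0.2766 -0.5791  0.    ]
0.05 [ 0.343  -0.2346  0.05  ] [ 0.3454 -0.355   0.05  ] [ 0.2987 -0.5419  0.05  ]
0.1 [ 0.3599 -0.2334  0.1   ] [ 0.362  -0.3398  0.1   ] [ 0.3208 -0.5048  0.1   ]
0.15 [ 0.3768 -0.2323  0.15  ] [ 0.3787 -0.3245  0.15  ] [ 0.343  -0.4676  0.15  ]
```

>>> send_rows --rotation '[[0, 0, 0], [0, 0, 0], [0, 0, 0], [0, 0, 0], [0, 0, 0], [0, 0, 0], [0, 0, 0], [0, 0, 0], [0, 0, 0], [0, 0, 0]]' --translation '[[-30, 18, 15], [-35, 19, 40], [0, 0, 40], [0, 0, 40], [0, 0, 30], [0, 0, 25], [0, 0, 15], [0, 0, 10], [0, 0, 8], [0, 0, 0]]' --gripper '[42, 42, 42, 42, 42, 42, 42, 42, 42, 42]'

```text
time_s: 3.5
eef_pos: [0.4256, -0.3366, 0.0772]
eef_rot: [3.139, -0.003, 0.013]
contact_force: [-0.4, 0.1, 0.1]
opening: 0.0421
```

```bash
python3 look.py w2
```

```text
[ 0.4256 -0.3366  0.0772] [ 3.1393 -0.0032  0.0134] 3.55
```

View pics/w2.png

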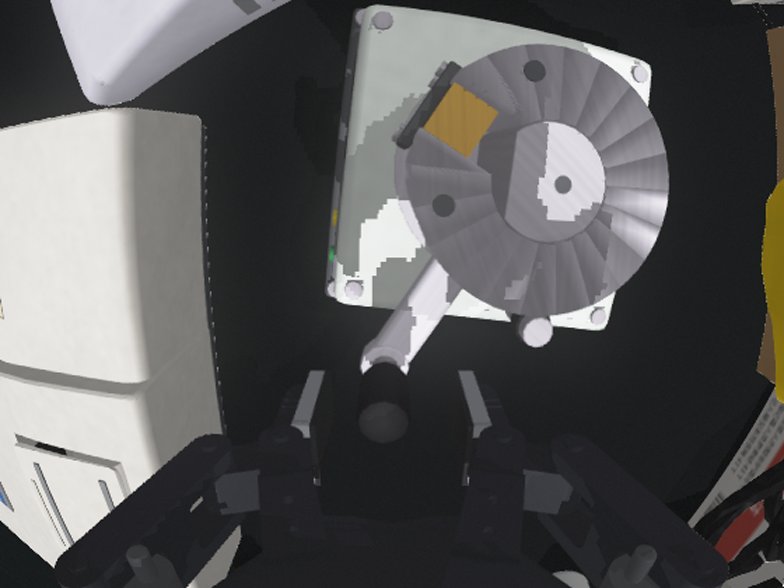

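>>> send_rows --rotation '[[0, 0, 0], [0, 0, 0], [0, 0, 0], [0, 0, 0], [0, 0, 0], [0, 0, 0], [0, 0, 0]]' --translation '[[8, 5, 0], [8, 5, 0], [8, 4, 0], [8, 3, 0], [8, 3, 0], [6, 2, 0], [3, 0, 0]]' --gripper '[42, 42, 42, 42, 42, 42, 42]'

```text
time_s: 4.42
eef_pos: [0.4779, -0.3604, 0.0787]
eef_rot: [3.138, -0.002, 0.013]
contact_force: [-19.5, -2.9, 5.1]
opening: 0.042
```

```bash
python3 look.py w3
```

```text
[ 0.4779 -0.3604  0.0787] [ 3.1381e+00 -2.0000e-03  1.3200e-02] 4.475
```

View pics/w3.png

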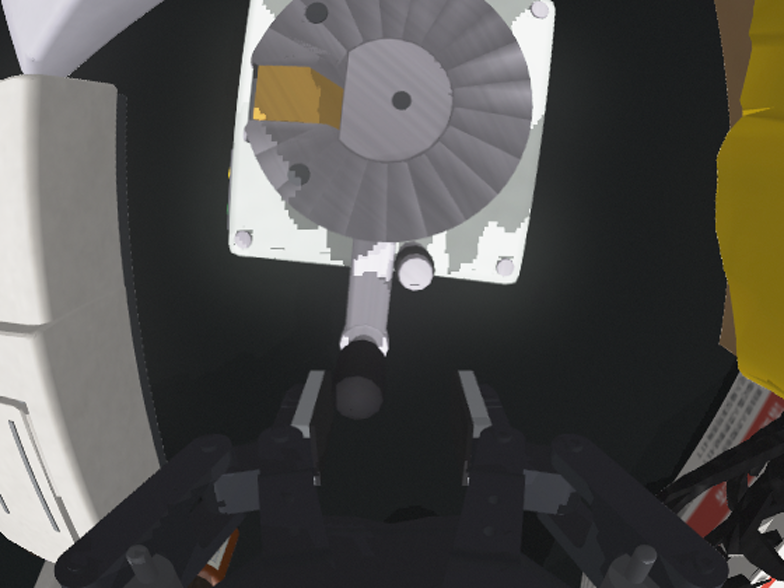

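>>> send_rows --rotation '[[0, 0, 0], [0, 0, 0], [0, 0, 0], [0, 0, 0], [0, 0, 0], [0, 0, 0], [0, 0, 0]]' --translation '[[-10, 0, 0], [0, 0, -10], [0, 0, -35], [0, -10, -40], [-8, -20, -45], [0, -20, -40], [0, 0, 0]]' --gripper '[42, 42, 42, 42, 42, 85, 85]'

```text
time_s: 5.35
eef_pos: [0.459, -0.3082, 0.2588]
eef_rot: [3.136, -0.008, 0.013]
contact_force: [0.8, 0.6, 0.5]
opening: 0.0763
```

```bash
python3 look.py w4 drive_unit hub_handle keyway_mouth taper_strip; python3 -c "
import cv2
i=cv2.imread('pics/w4.png');cv2.imwrite('pics/w4c.png',cv2.resize(i[60:420,200:560],None,fx=1.66,fy=1.66,interpolation=cv2.INTER_CUBIC))"
```

```text
[ 0.459  -0.3082  0.2588] [ 3.1358 -0.0076  0.0129] 5.4
drive_unit [135.6 289.9] 0.86 [ 0.4738 -0.2598  0.    ]
hub_handle [240.2 285.7] 0.71 [ 0.4669 -0.3598  0.113 ]
keyway_mouth [143.9 278. ] 0.68 [ 0.4577 -0.2594  0.109 ]
taper_strip [240.6 286.3] 0.42 [ 0.4699 -0.3876  0.049 ]
```

View pics/w4c.png

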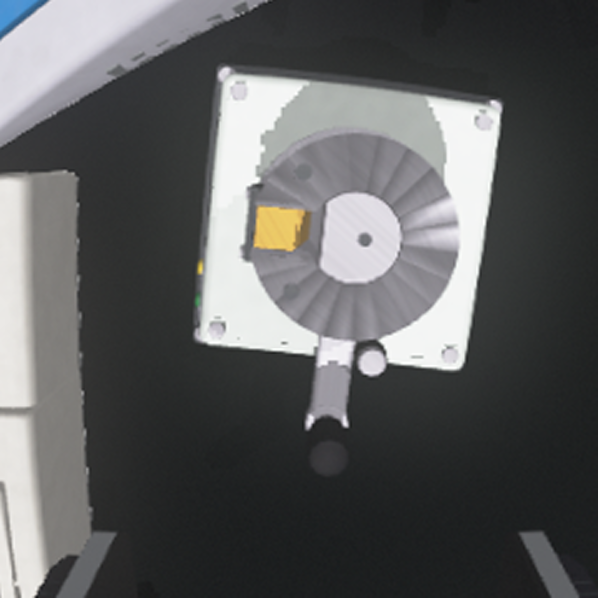

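```bash
cat > fit.py <<'E'
from h import *
from scipy.optimize import least_squares
p=(np.array([ 0.459,-0.3082,0.2588]),np.array([3.1358,-.0076,.0129]))
px=lambda u,v:np.array([(60+v/1.66)/1.4,(200+u/1.66)/1.4])
obs=[((0,0,.108),(365,240)),((.0175,-.062,.079),(372,358)),((0,-.1,.113),(328,457))]
sc=[((-1,1),(239,91)),((1,1),(484,121)),((1,-1),(450,355)),((-1,-1),(218,328))]
def res(q):
    x,y,a,s=q;r=[]
    c,sn=np.cos(a),np.sin(a)
    w=lambda X:np.array([x+c*X[0]-sn*X[1],y+sn*X[0]+c*X[1],X[2]])
    for X,o in obs: r+=list(proj('wrist',w(X),p)-px(*o))
    for X,o in sc: r+=list(proj('wrist',w((X[0]*s,X[1]*s,.045)),p)-px(*o))
    return r
f=least_squares(res,[.478,-.261,-.1,.063])
print(f.x,np.degrees(f.x[2]),np.round(f.fun,1))
x,y,a,_=f.x
print('mouth',x-.018*np.cos(a),y-.018*np.sin(a))
for l in (-.010,-.014,-.018,-.027): print(l,proj('wrist',[x+l*np.cos(a),y+l*np.sin(a),.109],p))
print(px(322,238),px(253,231))
E
python3 fit.py
```

```text
[ 0.47630103 -0.26018623 -0.10367139  0.06189129] -5.939933234716856 [-1.3 -3.1  1.8  0.7  0.5  0.8 -0.6  1.1  0.2  0.8 -0.4  0.3 -0.   0. ]
mouth 0.4583976772574753 -0.25832348669373995
-0.01 [143.71637639 286.78090434]
-0.014 [143.24604747 282.73933347]
-0.018 [142.78277635 278.69385065]
-0.027 [141.76702942 269.58370302]
[145.26678141 281.41135972] [142.25473322 251.7211704 ]
```

```bash
sed -i 's/(365,240)/(357,238)/' fit.py; python3 fit.py
```

```text
[ 0.47558623 -0.26002936 -0.10087465  0.0618724 ] -5.779691428883667 [-0.6 -0.4  1.6  0.2  0.4  0.4 -0.5  0.3 -0.1  0.  -0.7 -0.2 -0.  -0.4]
mouth 0.45767773494582964 -0.258216698235935
-0.01 [143.57643978 286.05308807]
-0.014 [143.11850477 282.00928171]
-0.018 [142.6676766  277.96183799]
-0.027 [141.68007939 268.8482895 ]
[145.26678141 281.41135972] [142.25473322 251.7211704 ]
```

>>> send_rows --rotation '[[0, 0, 0], [0, 0, 0], [0, 0, 0], [0, 0, 0], [0, 0, 0], [0, 0, 0], [0, 0, 0], [0, 0, 0], [0, 0, 0], [0, 0, 0]]' --translation '[[8, -30, -15], [8, -50, -15], [8, -50, 0], [8, -50, 0], [8, -50, 0], [8, -50, 0], [8, -50, 0], [8, -50, 0], [8, -50, 0], [4, -28, 0]]' --gripper '[85, 85, 85, 85, 85, 85, 85, 85, 85, 85]'

```text
time_s: 6.85
eef_pos: [0.5305, 0.1602, 0.2739]
eef_rot: [-3.138, 0.017, 0.003]
contact_force: [-0.6, -0.6, -0.3]
opening: 0.085
```

```bash
python3 look.py w5 key_holder key_top key_patch key_shoulder; python3 -c "
import cv2
i=cv2.imread('pics/w5.png');cv2.imwrite('pics/w5c.png',cv2.resize(i[60:420,200:560],None,fx=1.66,fy=1.66,interpolation=cv2.INTER_CUBIC))"
```

```text
[0.5305 0.1602 0.2739] [-3.1378e+00  1.6900e-02  2.8000e-03] 6.9
key_holder [146.5 292.2] 0.58 [0.543  0.1948 0.    ]
key_top [ 64.7 221.1] 0.91 [0.4644 0.2954 0.093 ]
key_patch [143.3 280.2] 0.85 [0.5276 0.2065 0.077 ]
key_shoulder [151.2 290.7] 0.7 [0.5398 0.1956 0.061 ]
key_shoulder [ 42.5 232.1] 0.58 [0.4712 0.327  0.061 ]
```

View pics/w5.png

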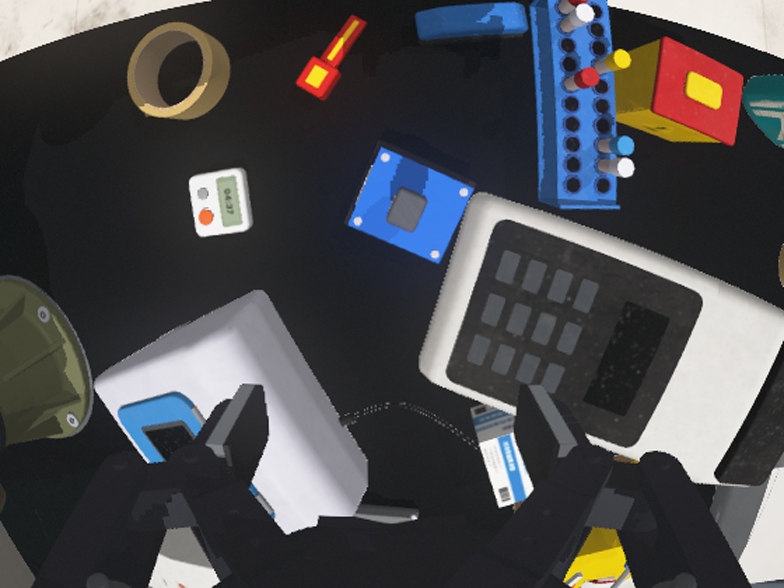

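View pics/w5c.png

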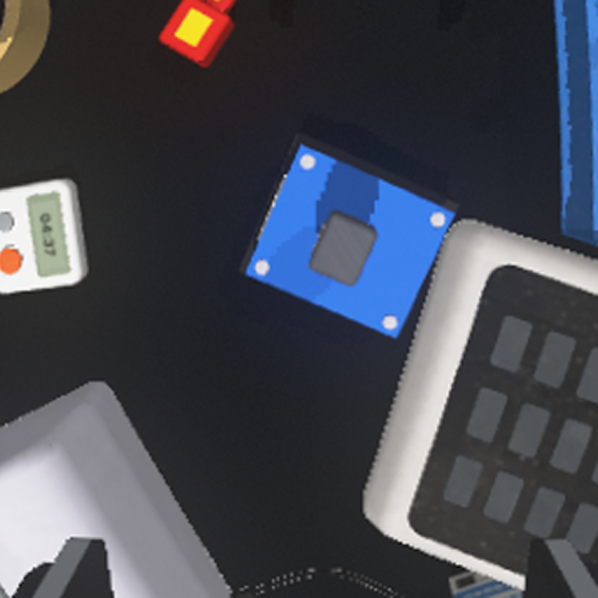

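```bash
cat > fit2.py <<'E'
from h import *
from scipy.optimize import least_squares
p=(np.array([ 0.5305,0.1602,0.2739]),np.array([-3.1378,.0169,.0028]))
w=lambda u,v,z:np.round(atz('wrist',(v/1.4,u/1.4),z,p),4)
S=[w(*a,.040) for a in [(384,157),(463,192),(434,254),(357,221)]]
print(S,np.mean(S,0))
for i in range(4):
    d=S[(i+1)%4]-S[i];print(np.hypot(*d[:2]),np.degrees(np.arctan2(d[1],d[0])))
E
python3 fit2.py
```

```text
[array([0.5197, 0.2418, 0.04  ]), array([0.5899, 0.2117, 0.04  ]), array([0.5652, 0.1546, 0.04  ]), array([0.4955, 0.1845, 0.04  ])] [0.542575 0.19815  0.04    ]
0.07638095312314444 -23.208440226377903
0.06221334262037363 -113.39207489260265
0.0758426001663973 156.78157022831053
0.06220072346846137 67.10379099135125
```

```bash
cat >> fit2.py <<'E'
c=lambda u,v:(200+u/1.66,60+v/1.66)
print('top',w(*c(343,248),.093)); Q=[w(*c(*a),.093) for a in [(338,211),(377,232),(353,286),(309,265)]]
print(Q,np.mean(Q,0))
for i in range(4):
    d=Q[(i+1)%4]-Q[i];print(np.hypot(*d[:2]),np.degrees(np.arctan2(d[1],d[0])))
E
python3 fit2.py | tail -7
python3 - <<'E'
import sys; sys.path.insert(0,'.')
from h import *
# compare key top from scene/side
T=np.array([.5375,.199,.093])
for c in('scene','side'):print(c,proj(c,T))
i=camera('scene')[235:300,170:240];j=camera('side')[245:310,195:265]
save('ks',np.hstack([i,j]),5.5)
E
```

```text
0.06220072346846137 67.10379099135125
top [0.5389 0.2012 0.093 ]
[array([0.5365, 0.2185, 0.093 ]), array([0.5546, 0.2089, 0.093 ]), array([0.5438, 0.1832, 0.093 ]), array([0.5231, 0.193 , 0.093 ])] [0.5395 0.2009 0.093 ]
0.020488289338058463 -27.940886180741618
0.027877051494015658 -112.79377544448381
0.022902619937465618 154.66572349287966
0.028806422894903125 62.27851406120357
scene [248.62352109 200.74742882]
side [262.66515691 226.92323233]
```

View pics/ks.png

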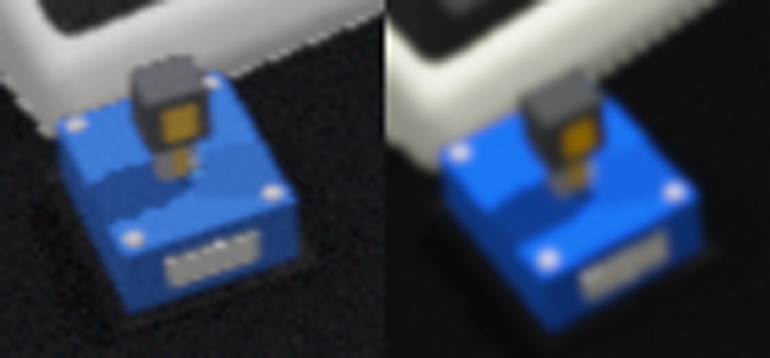

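```bash
cat > plan.py <<'E'
from h import *
import sys
def plan(way,n):
    """way: list of (pos,yawdeg); n rows each"""
    s=sense();p=np.array(s['eef_pos']);r=R.from_euler('xyz',s['eef_rot'])
    print('from',np.round(p,4),np.round(s['eef_rot'],4))
    for (q,y),k in zip(way,n):
        q=np.array(q);t=R.from_euler('xyz',[np.pi,0,np.radians(y)])
        dv=(r.inv()*t).as_rotvec();print('total turn',np.round(np.degrees(dv)/6,2),'shift tool',np.round(r.inv().apply(q-p)*1000,1))
        p0,r0=p,r
        for i in range(k):
            a=r0*R.from_rotvec(dv*i/k);
            print(' ',np.round(dv/k*180/np.pi/6,2).tolist(),np.round(a.inv().apply((q-p0)/k)*1000,1).tolist())
        p,r=q,t
E
python3 - <<'E'
from plan import *
plan([((.539,.201,.15),-23.2)],[5])
E
```

```text
from [0.5306 0.1572 0.2751] [-3.1377e+00  1.5100e-02  4.0000e-04]
total turn [-0.01  0.15  3.87] shift tool [ 10.3 -43.3 125.1]
  [-0.0, 0.03, 0.77] [2.1, -8.7, 25.0]
  [-0.0, 0.03, 0.77] [1.3, -8.8, 25.0]
  [-0.0, 0.03, 0.77] [0.5, -8.9, 25.0]
  [-0.0, 0.03, 0.77] [-0.3, -8.9, 25.0]
  [-0.0, 0.03, 0.77] [-1.1, -8.8, 25.0]
```

>>> send_rows --rotation '[[0, 0.03, 0.77], [0, 0.03, 0.77], [0, 0.03, 0.77], [0, 0.03, 0.77], [0, 0.03, 0.77], [0, 0, 0], [0, 0, 0]]' --translation '[[2, -9, 25], [1, -9, 25], [0, -9, 25], [0, -9, 25], [-1, -9, 25], [0, 0, 0], [0, 0, 0]]' --gripper '[50, 50, 50, 50, 50, 50, 50]'

```text
time_s: 8.07
eef_pos: [0.5411, 0.1964, 0.1492]
eef_rot: [-3.139, -0.004, -0.422]
contact_force: [-0.3, -0.4, 0.5]
opening: 0.0503
```

```bash
python3 look.py w6 key_top key_patch
python3 - <<'E'
from plan import *
plan([((.539,.201,.067),-23.2)],[1])
E
```

```text
[0.5411 0.1964 0.1492] [-3.1388 -0.0035 -0.4221] 8.125
key_top [221.3 274.6] 0.93 [0.538  0.1998 0.093 ]
key_top [136.5 147.4] 0.62 [0.48   0.2977 0.093 ]
key_top [191.8 285. ] 0.47 [0.5541 0.2172 0.093 ]
key_patch [120.6 142.6] 0.98 [0.4756 0.3127 0.077 ]
key_patch [213.7 261.3] 0.89 [0.5286 0.2048 0.077 ]
from [0.541  0.1967 0.1491] [-3.1386 -0.0037 -0.4228]
total turn [-0.03 -0.04 -0.17] shift tool [-3.9 -2.9 82.1]
  [-0.03, -0.04, -0.17] [-3.9, -2.9, 82.1]
```

View pics/w6.png

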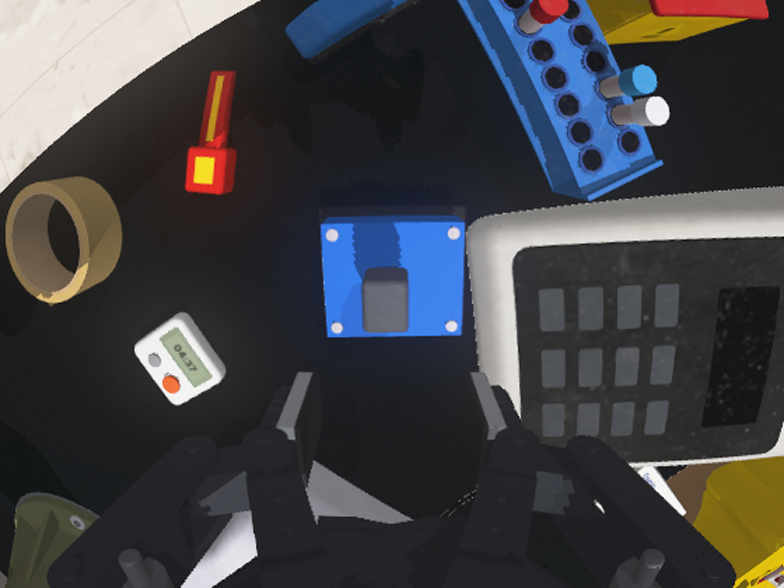

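>>> send_rows --rotation '[[0, 0, -0.15], [0, 0, 0], [0, 0, 0], [0, 0, 0], [0, 0, 0], [0, 0, 0], [0, 0, 0]]' --translation '[[-3, -3, 15], [-0.5, 0, 20], [0, 0, 18], [0, 0, 15], [0, 0, 8], [0, 0, 4], [0, 0, 0]]' --gripper '[50, 50, 50, 50, 50, 50, 50]'

```text
time_s: 9.1
eef_pos: [0.5393, 0.2015, 0.0653]
eef_rot: [-3.138, -0.005, -0.402]
contact_force: [-0.5, -0.3, -0.5]
opening: 0.0503
```

```bash
python3 look.py w7
python3 - <<'E'
from plan import *
plan([((.5387,.2005,.067),-23.2)],[1])
E
```

```text
[0.5393 0.2015 0.0653] [-3.1376 -0.005  -0.4019] 9.15
from [0.5394 0.2016 0.0655] [-3.1373 -0.0053 -0.402 ]
total turn [-0.04 -0.05  0.03] shift tool [-0.2  1.3 -1.5]
  [-0.04, -0.05, 0.03] [-0.2, 1.3, -1.5]
```

View pics/w7.png

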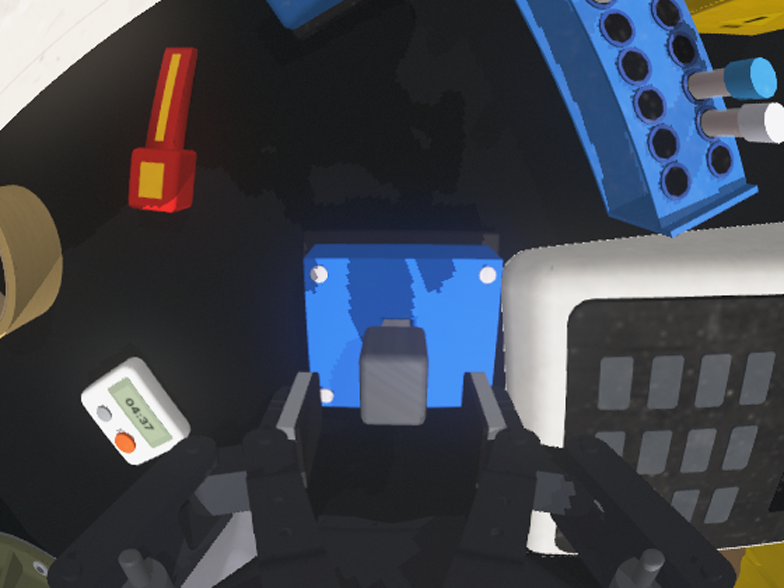

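>>> send_rows --rotation '[[0, 0, 0], [0, 0, 0], [0, 0, 0], [0, 0, 0], [0, 0, 0], [0, 0, 0]]' --translation '[[0, 1, 0], [0, 0, 0], [0, 0, 0], [0, 0, 0], [0, 0, 0], [0, 0, 0]]' --gripper '[20, 10, 5, 5, 5, 5]'

```text
time_s: 9.9
eef_pos: [0.5396, 0.2007, 0.0668]
eef_rot: [-3.136, -0.007, -0.402]
contact_force: [-0.7, 0.6, -0.5]
opening: 0.0048
```

>>> send_rows --rotation '[[0, 0, 0], [0, 0, 0], [0, 0, 0], [0, 0, 0], [0, 0, 0], [0, 0, 0], [0, 0, 0]]' --translation '[[0, 0, -6], [0, 0, -12], [0, 0, -15], [0, 0, -20], [0, 0, -30], [0, 0, -40], [0, 0, -30]]' --gripper '[5, 5, 5, 5, 5, 5, 5]'

```text
time_s: 10.78
eef_pos: [0.5376, 0.2002, 0.2286]
eef_rot: [-3.136, -0.007, -0.402]
contact_force: [-0.5, -0.6, -1.0]
opening: 0.0048
```

```bash
python3 look.py w8
python3 - <<'E'
from plan import *
i=camera('scene')[190:310,140:280];j=camera('side')[200:320,165:305]
save('ks2',np.hstack([i,j]),2.8)
# shoulder over mouth: key axis (TCP is 2.5mm toward key -x of key axis)
plan([((.539,.2,.24),-5.8),((.4527,-.2577,.24),-5.8)],[3,9])
E
```

```text
[0.5376 0.2002 0.2286] [-3.1358 -0.0071 -0.4019] 10.825
from [0.538  0.2003 0.2281] [-3.1347 -0.0084 -0.4019]
total turn [-0.05 -0.09 -2.87] shift tool [  1.2  -0.2 -11.9]
  [-0.02, -0.03, -0.96] [0.4, -0.1, -4.0]
  [-0.02, -0.03, -0.96] [0.4, -0.0, -4.0]
  [-0.02, -0.03, -0.96] [0.4, 0.0, -4.0]
total turn [0. 0. 0.] shift tool [-39.6 464.1   0. ]
  [0.0, 0.0, 0.0] [-4.4, 51.6, 0.0]
  [0.0, 0.0, 0.0] [-4.4, 51.6, 0.0]
  [0.0, 0.0, 0.0] [-4.4, 51.6, 0.0]
  [0.0, 0.0, 0.0] [-4.4, 51.6, 0.0]
  [0.0, 0.0, 0.0] [-4.4, 51.6, 0.0]
  [0.0, 0.0, 0.0] [-4.4, 51.6, 0.0]
  [0.0, 0.0, 0.0] [-4.4, 51.6, 0.0]
  [0.0, 0.0, 0.0] [-4.4, 51.6, 0.0]
  [0.0, 0.0, 0.0] [-4.4, 51.6, 0.0]
```

View pics/w8.png

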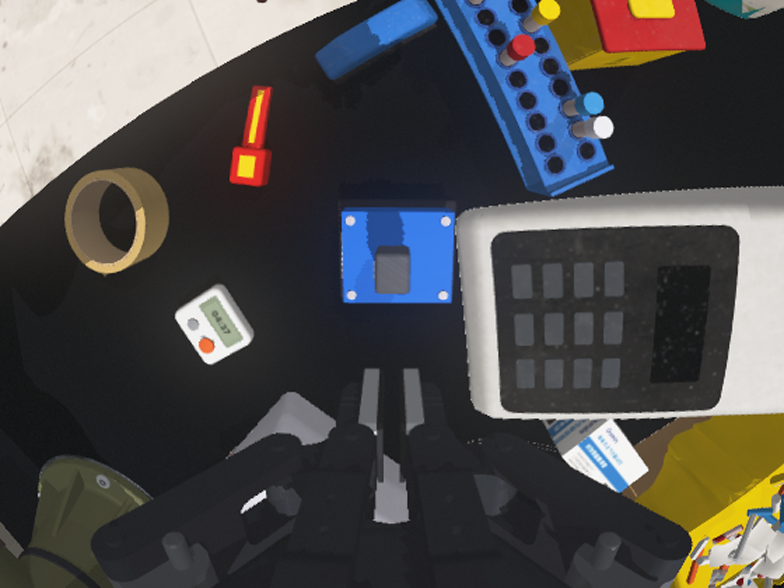

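View pics/ks2.png

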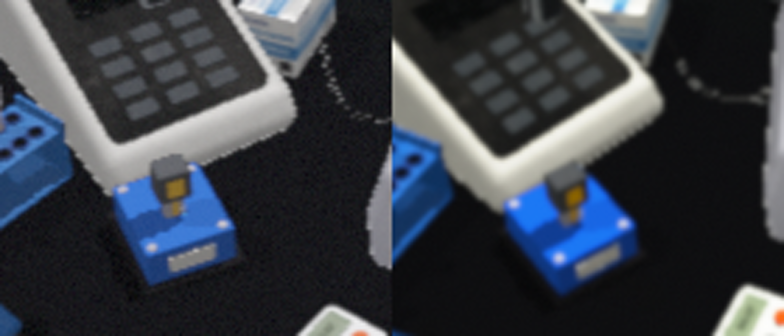

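Run:
```python
from plan import *
s=sense();p=s['eef_pos']
out=[]
for c in('scene','side'):
    i=camera(c).copy()
    q=proj(c,p);a=int(q[0]);b=int(q[1]);print(c,q)
    cr=i[a-70:a+50,b-70:b+70];cr=cv2.resize(cr,None,fx=2.8,fy=2.8,interpolation=cv2.INTER_CUBIC)
    for h,col in((0,(255,0,0)),(.0187,(0,255,0)),(.03,(0,255,255))):
        w=proj(c,p+np.array([0,0,h]))
        cv2.circle(cr,(int((w[1]-b+70)*2.8),int((w[0]-a+70)*2.8)),3,col,-1)
    out.append(cr)
save('tip',np.hstack(out))
```

```text
scene [202.14874241 195.30953262]
side [217.88526675 220.35442448]
```

View pics/tip.png

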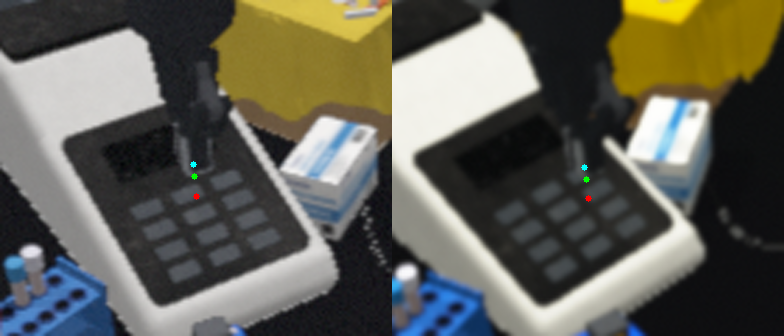

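Run:
```python
from plan import *
s=sense();p=s['eef_pos'];r=R.from_euler('xyz',s['eef_rot'])
out=[]
for c in('scene','side'):
    i=camera(c).copy()
    q=proj(c,p);a=int(q[0]);b=int(q[1])
    cr=i[a-35:a+15,b-25:b+25];k=8;cr=cv2.resize(cr,None,fx=k,fy=k,interpolation=cv2.INTER_CUBIC)
    cr=np.clip(cr.astype(float)*1.6,0,255).astype(np.uint8)
    for h,col in((0,(255,0,0)),(-.01,(255,255,0)),(-.02,(0,255,0)),(-.03,(0,255,255))):
      for y in (-.011,.011):
        w=proj(c,p+r.apply([0,y,h]))
        cv2.circle(cr,(int((w[1]-b+25+.5)*k),int((w[0]-a+35+.5)*k)),3,col,-1)
    out.append(cr)
save('tip2',np.hstack(out))
```

```text
(no output)
```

View pics/tip2.png

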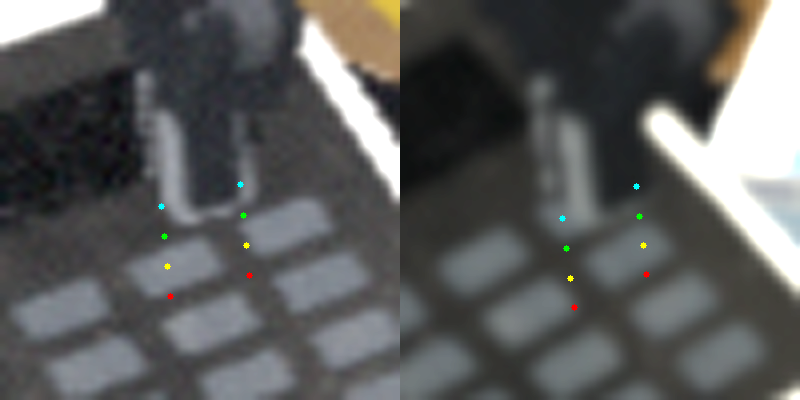

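Run:
```python
from plan import *
plan([((.5388,.2005,.044),-23.2)],[1])
```

```text
from [0.5371 0.2    0.2248] [-3.1382 -0.0042 -0.4019]
total turn [-0.03 -0.04  0.03] shift tool [  0.6  -0.5 180.8]
  [-0.03, -0.04, 0.03] [0.6, -0.5, 180.8]
```

>>> send_rows --rotation '[[0, 0, 0], [0, 0, 0], [0, 0, 0], [0, 0, 0], [0, 0, 0], [0, 0, 0], [0, 0, 0], [0, 0, 0]]' --translation '[[1, 0, 20], [0, 0, 40], [0, 0, 40], [0, 0, 35], [0, 0, 25], [0, 0, 10], [0, 0, 6], [0, 0, 0]]' --gripper '[50, 50, 50, 50, 50, 50, 50, 50]'

```text
time_s: 12.12
eef_pos: [0.5369, 0.1992, 0.0403]
eef_rot: [3.141, 0.0, -0.402]
contact_force: [-0.1, 0.1, 0.9]
opening: 0.0501
```

```bash
python3 look.py w9
python3 - <<'E'
from plan import *
plan([((.5388,.2005,.042),-23.2)],[1])
i=camera('scene')[190:310,140:280];j=camera('side')[200:320,165:305]
save('ks3',np.hstack([i,j]),2.8)
E
```

```text
[0.5369 0.1992 0.0403] [ 3.1412e+00  4.0000e-04 -4.0200e-01] 12.175
from [0.5372 0.1993 0.0408] [-3.1416e+00 -2.0000e-04 -4.0200e-01]
total turn [-0.   -0.    0.03] shift tool [ 1.  -1.8 -1.2]
  [-0.0, -0.0, 0.03] [1.0, -1.8, -1.2]
```

View pics/w9.png

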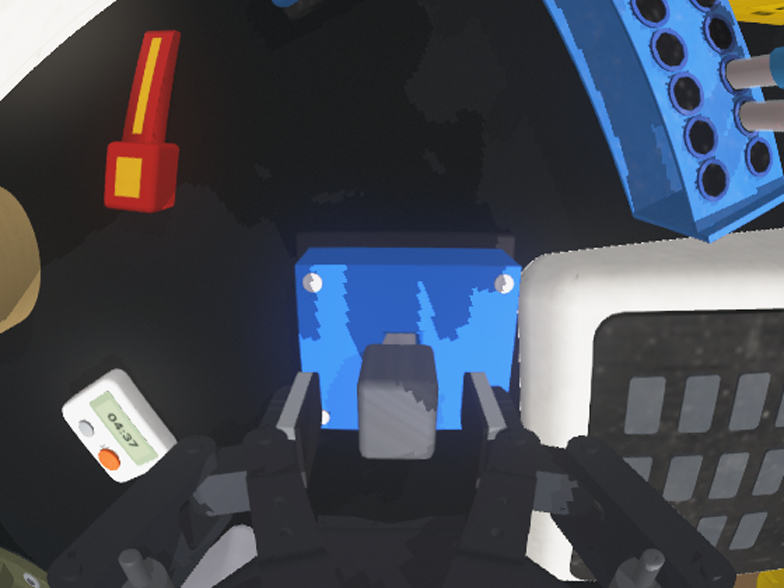

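View pics/ks3.png

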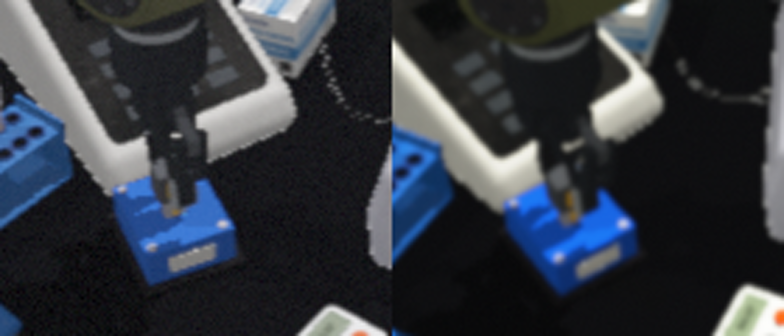

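>>> send_rows --rotation '[[0, 0, 0], [0, 0, 0], [0, 0, 0], [0, 0, 0], [0, 0, 0], [0, 0, 0]]' --translation '[[1, -2, 0], [0, 0, 0], [0, 0, 0], [0, 0, 0], [0, 0, 0], [0, 0, 0]]' --gripper '[40, 20, 10, 10, 10, 10]'

```text
time_s: 13.02
eef_pos: [0.54, 0.201, 0.0423]
eef_rot: [-3.14, -0.003, -0.402]
contact_force: [1.8, -0.4, -0.0]
opening: 0.0238
```

```bash
python3 look.py w10 ; python3 -c "
from h import *;print(sense())"
```

```text
[0.54   0.201  0.0423] [-3.1396e+00 -2.9000e-03 -4.0200e-01] 13.075
{'time_s': 13.075, 'joints': array([ 2.92883144e-01,  5.32381333e-01,  1.59338864e+00, -3.54986876e-04,
        1.01233628e+00,  6.95097622e-01]), 'qvel': array([ 0.00015848, -0.0003129 ,  0.00021087, -0.00289649, -0.00103399,
        0.00162911]), 'tau': array([ 2.99821934e-01, -6.18493652e+01, -3.03318143e+01,  1.07909103e-01,
        2.17255172e-01,  1.94333702e-04]), 'eef_pos': array([0.54002666, 0.20098977, 0.04233413]), 'eef_rot': array([-3.13959148e+00, -2.87072902e-03, -4.02029774e-01]), 'contact_force': array([ 0.75267721, -0.44588707,  0.77286611]), 'moment': array([-0.06296051, -0.20428574,  0.02078288]), 'opening': 0.02403750019115942}
```

View pics/w10.png

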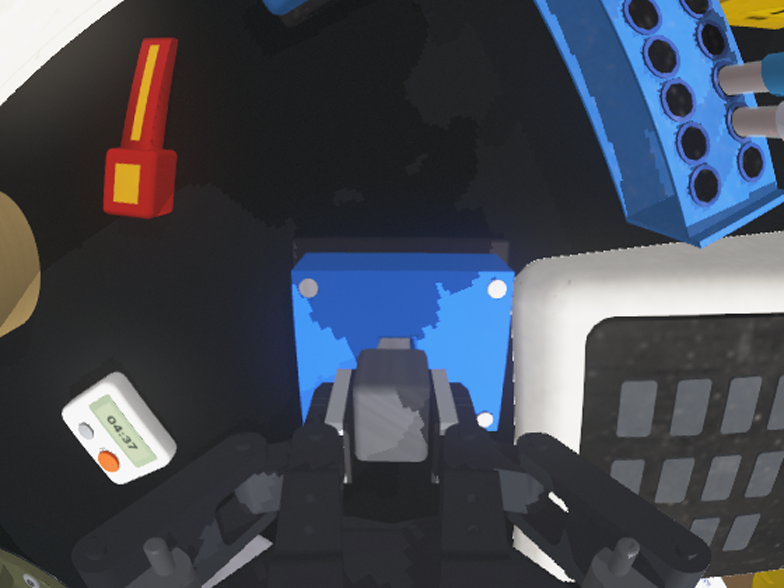

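>>> send_rows --rotation '[[0, 0, 0], [0, 0, 0], [0, 0, 0], [0, 0, 0], [0, 0, 0], [0, 0, -0.9], [0, 0, -0.9], [0, 0, -0.9], [0, 0, 0]]' --translation '[[0, 0, -4], [0, 0, -8], [0, 0, -12], [0, 0, -20], [0, 0, -35], [0, 0, -50], [0, 0, -50], [0, 0, -40], [0, 0, 0]]' --gripper '[10, 10, 10, 10, 10, 10, 10, 10, 10]'

```text
time_s: 14.2
eef_pos: [0.5379, 0.2007, 0.2739]
eef_rot: [-3.14, -0.004, -0.11]
contact_force: [0.7, -0.3, -2.3]
opening: 0.0235
```

```bash
python3 look.py w11
python3 - <<'E'
from plan import *
i=camera('scene')[150:310,130:280];j=camera('side')[160:320,155:305]
save('ks4',np.hstack([i,j]),2.6)
plan([((.539,.2,.265),-5.8),((.4527,-.2577,.265),-5.8)],[1,1])
E
```

```text
[0.5379 0.2007 0.2739] [-3.1397 -0.0041 -0.1102] 14.25
from [0.5368 0.2004 0.269 ] [ 3.1406e+00  2.8000e-03 -1.1210e-01]
total turn [ 0.01  0.03 -0.1 ] shift tool [2.2 0.1 4. ]
  [0.01, 0.03, -0.1] [2.2, 0.1, 4.0]
total turn [0. 0. 0.] shift tool [-39.6 464.1   0. ]
  [0.0, 0.0, 0.0] [-39.6, 464.1, 0.0]
```

View pics/w11.png

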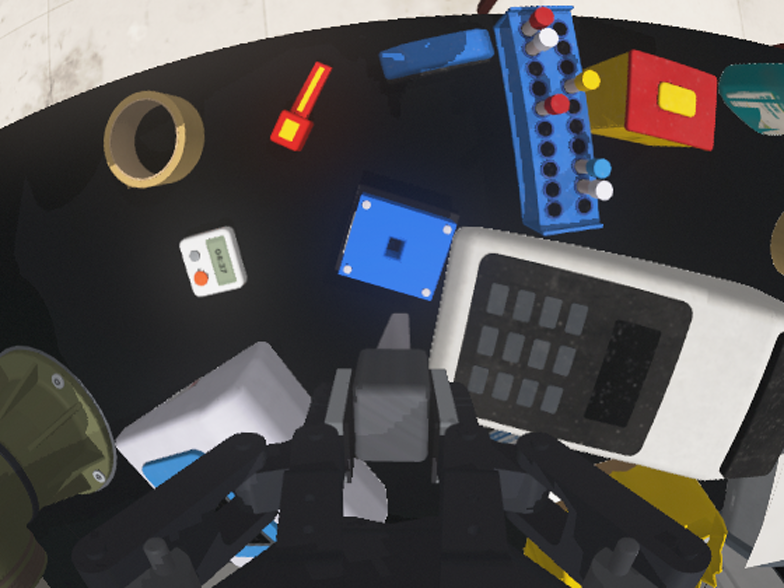

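View pics/ks4.png

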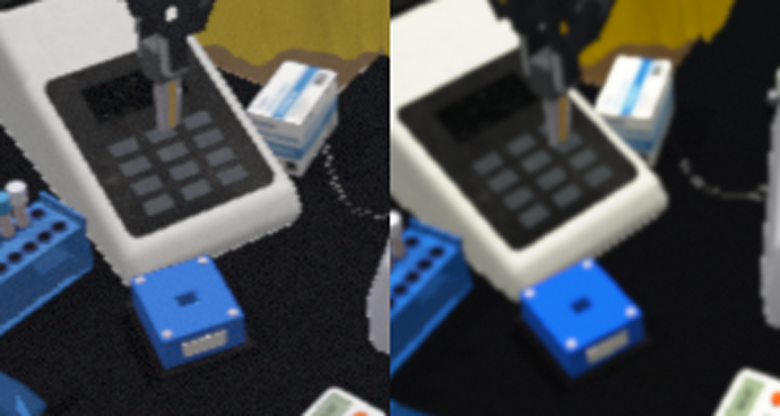

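Run:
```python
from h import *
i=camera('wrist');save('w11c',i[200:350,210:350],5)
def tool(u,v,z):
    q=atz('wrist',(v/1.4,u/1.4),z,(np.zeros(3),np.zeros(3)));return np.round(q*1000,1)
for z in(.031,.036,.041): print(tool(392,314,z),tool(408,314,z))
for z in(-.046,-.051,-.056): print(tool(362,350,z),tool(424,350,z),tool(355,460,z),tool(430,460,z))
```

```text
[-0.2 -8.7 31. ] [ 7.3 -8.7 31. ]
[-0.2 -6.9 36. ] [ 7.5 -6.9 36. ]
[-0.2 -5.1 41. ] [ 7.7 -5.1 41. ]
[ -9.5 -25.1 -46. ] [  9.2 -25.1 -46. ] [-13.1  16.9 -46. ] [ 12.6  16.9 -46. ]
[ -9.1 -27.4 -51. ] [  8.8 -27.3 -51. ] [-12.6  12.9 -51. ] [ 12.1  13.  -51. ]
[ -8.8 -29.6 -56. ] [  8.4 -29.6 -56. ] [-12.1   9.  -56. ] [ 11.6   9.  -56. ]
```

View pics/w11c.png

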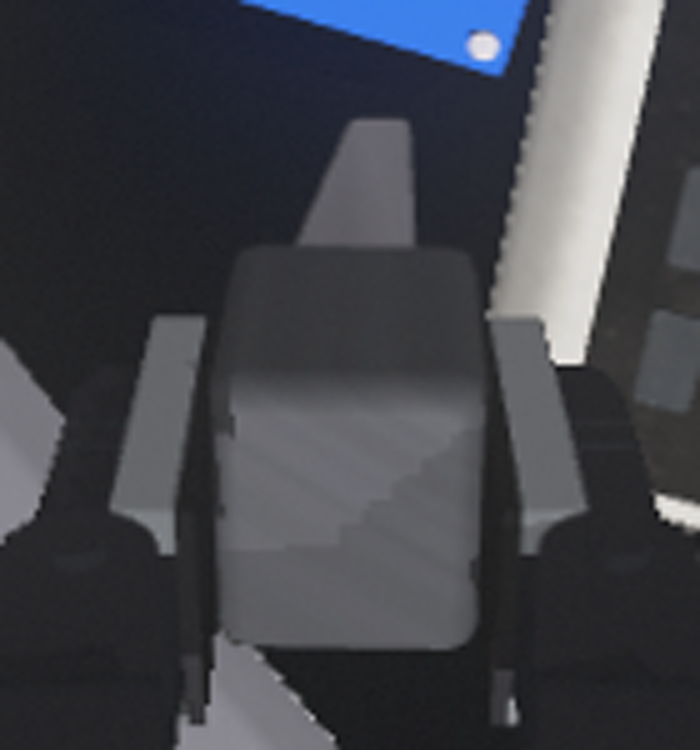

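```bash
cat > kfit.py <<'E'
from h import *
from scipy.optimize import least_squares
def kfit(obs):
    Z=(np.zeros(3),np.zeros(3))
    B=R.from_euler('x',np.pi)
    def res(q,full=False):
        r=[];Rk=R.from_rotvec(q[3:])*B
        for X,o in obs:
            w=q[:3]+Rk.apply(np.array(X)/1000.)
            r+=list(proj('wrist',w,Z)-o)
        return np.array(r)
    f=least_squares(res,[0,0,.036,0,0,0],loss='soft_l1')
    print('foot origin in tool mm',np.round(f.x[:3]*1000,1),'tilt deg',np.round(np.degrees(f.x[3:]),2));print(np.round(res(f.x),1))
    Rk=R.from_rotvec(f.x[3:])*B
    print('shoulder in tool',np.round((f.x[:3]+Rk.apply([0,0,.055]))*1000,1))
    return f.x
if __name__=='__main__':
    c=lambda u,v:np.array([200+v/5,210+u/5])-.0
    kfit([((-15,15,87),c(217,392)),((10,15,87),c(486,392)),((-15,-15,87),c(218,648)),((10,-15,87),c(480,648)),
     ((-15,15,55),c(232,246)),((10,15,55),c(478,246)),((-4,8,0),c(348,118)),((4,8,0),c(411,118)),((-10,8,55-7),c(302,240)) if 0 else ((4,8,0),c(411,118))])
E
python3 kfit.py
```

```text
foot origin in tool mm [ 4.1  3.6 44.2] tilt deg [ 1.24  1.31 -0.28]
[ 0.1 -1.2  0.4  0.5 -0.   1.5  0.4 -0.5 -1.   1.6 -0.8 -1.2  0.2  0.8
  0.2 -0.4  0.2 -0.4]
shoulder in tool [  2.9   4.8 -10.8]
```

Run:
```python
from plan import *
plan([((.4524,-.2556,.265),-5.8),((.4524,-.2556,.18),-5.8)],[9,1])
```

```text
from [0.5368 0.2004 0.2685] [ 3.1402  0.0036 -0.112 ]
total turn [ 0.01  0.03 -0.1 ] shift tool [-32.9 462.5   4.3]
  [0.0, 0.0, -0.01] [-3.7, 51.4, 0.5]
  [0.0, 0.0, -0.01] [-3.7, 51.4, 0.5]
  [0.0, 0.0, -0.01] [-3.8, 51.4, 0.5]
  [0.0, 0.0, -0.01] [-3.8, 51.4, 0.4]
  [0.0, 0.0, -0.01] [-3.9, 51.4, 0.4]
  [0.0, 0.0, -0.01] [-4.0, 51.4, 0.4]
  [0.0, 0.0, -0.01] [-4.0, 51.4, 0.4]
  [0.0, 0.0, -0.01] [-4.1, 51.4, 0.4]
  [0.0, 0.0, -0.01] [-4.1, 51.4, 0.4]
total turn [0. 0. 0.] shift tool [ 0. -0. 85.]
  [0.0, 0.0, 0.0] [0.0, -0.0, 85.0]
```

>>> send_rows --rotation '[[0, 0, -0.01], [0, 0, -0.01], [0, 0, -0.01], [0, 0, -0.01], [0, 0, -0.01], [0, 0, -0.01], [0, 0, -0.01], [0, 0, -0.01], [0, 0, -0.01], [0, 0, 0]]' --translation '[[-4, 30, 0], [-4, 52, 0], [-4, 52, 0], [-4, 52, 0], [-4, 52, 0], [-4, 52, 0], [-4, 52, 0], [-4, 50, 0], [-2, 40, 0], [0, 20, 0]]' --gripper '[10, 10, 10, 10, 10, 10, 10, 10, 10, 10]'

```text
time_s: 15.65
eef_pos: [0.4461, -0.2571, 0.2567]
eef_rot: [-3.141, 0.026, -0.106]
contact_force: [-0.2, 0.2, -1.9]
opening: 0.0239
```

Run:
```python
from plan import *
plan([((.4524,-.2556,.18),-5.8)],[5])
```

```text
from [ 0.4461 -0.2571  0.2567] [-3.1412  0.0259 -0.106 ]
total turn [-0.    0.25 -0.05] shift tool [ 8.1 -2.1 76.6]
  [-0.0, 0.05, -0.01] [1.6, -0.4, 15.3]
  [-0.0, 0.05, -0.01] [1.5, -0.4, 15.3]
  [-0.0, 0.05, -0.01] [1.5, -0.4, 15.3]
  [-0.0, 0.05, -0.01] [1.4, -0.4, 15.3]
  [-0.0, 0.05, -0.01] [1.3, -0.4, 15.3]
```

>>> send_rows --rotation '[[0, 0.05, 0], [0, 0.05, 0], [0, 0.05, 0], [0, 0.05, 0], [0, 0, 0], [0, 0, 0]]' --translation '[[1.5, 0, 15], [1.5, 0, 15], [1.5, 0, 15], [1.5, 0, 15], [1.5, -1, 15], [0, 0, 0]]' --gripper '[10, 10, 10, 10, 10, 10]'

```text
time_s: 16.4
eef_pos: [0.4493, -0.2569, 0.1721]
eef_rot: [-3.135, 0.016, -0.113]
contact_force: [0.5, 0.9, -1.0]
opening: 0.024
```

```bash
python3 look.py w12
python3 - <<'E'
from plan import *
plan([((.4524,-.2556,.155),-5.8)],[1])
i=camera('wrist');save('w12c',i[130:340,170:390],3)
i=camera('scene')[90:220,290:400];j=camera('side')[90:220,280:390]
save('ks5',np.hstack([i,j]),3.5)
E
```

```text
[ 0.4493 -0.2569  0.1721] [-3.1354  0.0159 -0.1127] 16.45
from [ 0.4496 -0.2571  0.1729] [-3.136   0.0148 -0.1127]
total turn [-0.05  0.14 -0.11] shift tool [ 2.9 -1.7 17.9]
  [-0.05, 0.14, -0.11] [2.9, -1.7, 17.9]
```

View pics/w12c.png

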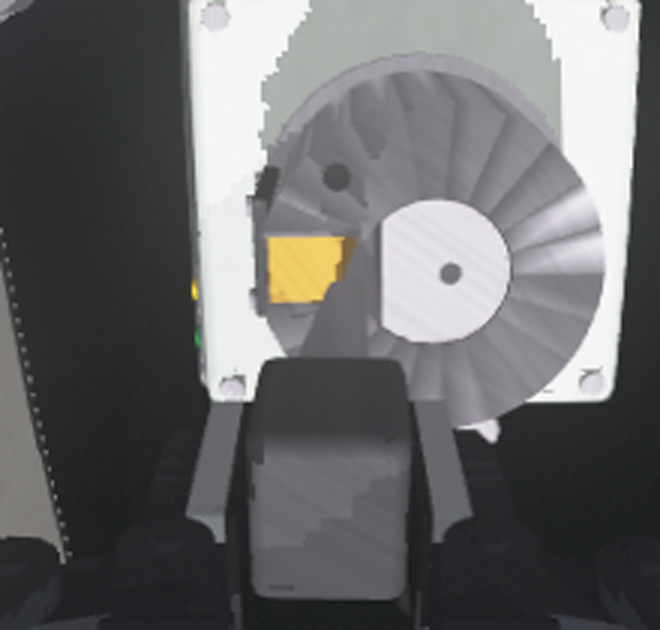

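View pics/ks5.png

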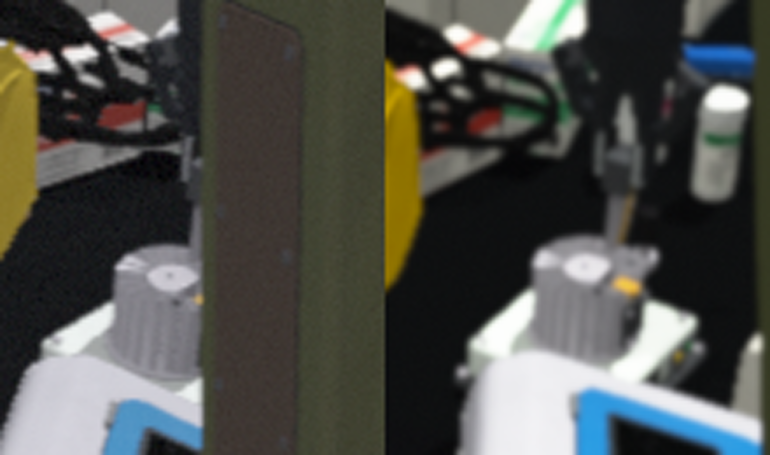

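>>> send_rows --rotation '[[-0.05, 0.14, -0.1], [0, 0, 0], [0, 0, 0]]' --translation '[[3, -1.5, 6], [0, 0, 6], [0, 0, 0]]' --gripper '[10, 10, 10]'

```text
time_s: 16.98
eef_pos: [0.4536, -0.2563, 0.1621]
eef_rot: [3.14, -0.005, -0.101]
contact_force: [-0.4, -0.3, -1.7]
opening: 0.0235
```

Run:
```python
from plan import *
s=sense();print(s['eef_pos'],s['eef_rot'],s['time_s'],s['contact_force'])
i=camera('wrist');p=(s['eef_pos'],s['eef_rot'])
cr=cv2.resize(i[170:340,200:370],None,fx=3.5,fy=3.5,interpolation=cv2.INTER_CUBIC)
cr=np.clip(cr.astype(float)*1.3,0,255).astype(np.uint8)
a=-.1009;m=np.array([.4577,-.2582,.109]);ux=np.array([np.cos(a),np.sin(a),0]);uy=np.array([-np.sin(a),np.cos(a),0])
for x,y in((4,9.5),(4,-9.5),(-9,9.5),(-9,-9.5),(0,0)):
    q=proj('wrist',m+ux*x/1000+uy*y/1000,p);cv2.circle(cr,(int((q[1]-200+.5)*3.5),int((q[0]-170+.5)*3.5)),3,(255,0,0),-1)
save('w13c',cr)
```

```text
[ 0.45361663 -0.25632116  0.16214246] [ 3.13977087 -0.0046134  -0.10135974] 16.975 [-0.38781505 -0.33673381 -1.67196318]
```

View pics/w13c.png

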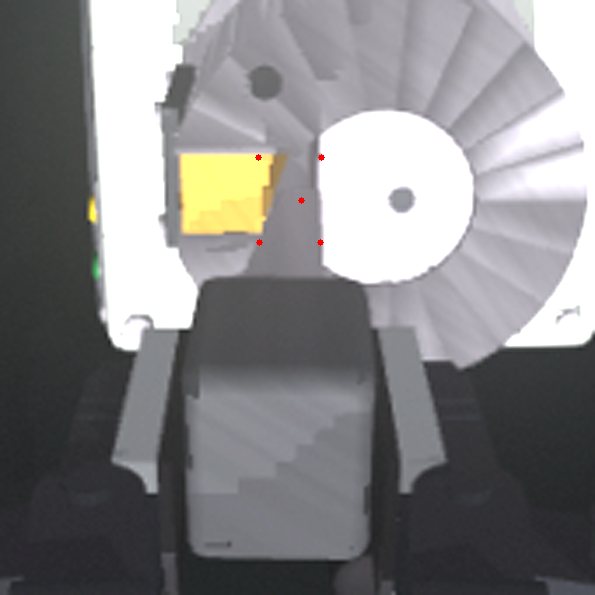

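Run:
```python
from plan import *
s=sense();p=(s['eef_pos'],s['eef_rot']);print(p)
a=-.1009;m=np.array([.4577,-.2582,.109]);ux=np.array([np.cos(a),np.sin(a),0]);uy=np.array([-np.sin(a),np.cos(a),0])
for z in(.126,.122,.118):
    for c in(279.6,292):
        q=atz('wrist',(223.6,c),z,p)-m;print(z,c,'x %.1f y %.1f'%(q@ux*1000,q@uy*1000))
```

```text
(array([ 0.45372343, -0.25640327,  0.16242729]), array([ 3.13958341, -0.00498588, -0.10143806]))
0.126 279.6 x -4.4 y 8.6
0.126 292 x 4.0 y 8.5
0.122 279.6 x -4.4 y 7.1
0.122 292 x 4.1 y 7.1
0.118 279.6 x -4.4 y 5.7
0.118 292 x 4.3 y 5.6
```

>>> send_rows --rotation '[[0, -0.04, 0], [0, 0, 0], [0, 0, 0], [0, 0, 0], [0, 0, 0], [0, 0, 0]]' --translation '[[-2.3, -0.7, 0], [0, 0, 4], [0, 0, 5], [0, 0, 5], [0, 0, 5], [0, 0, 0]]' --gripper '[10, 10, 10, 10, 10, 10]'

```text
time_s: 17.77
eef_pos: [0.4513, -0.2555, 0.142]
eef_rot: [3.14, -0.0, -0.102]
contact_force: [-0.3, -1.6, -1.1]
opening: 0.0239
```

```bash
cat > view.py <<'E'
from plan import *
import sys
s=sense();print(np.round(s['eef_pos'],4),np.round(s['eef_rot'],4),s['time_s'],np.round(s['contact_force'],1),np.round(s['moment'],2))
i=camera('wrist');p=(s['eef_pos'],s['eef_rot'])
cr=cv2.resize(i[130:340,180:390],None,fx=2.8,fy=2.8,interpolation=cv2.INTER_CUBIC)
cr=np.clip(cr.astype(float)*1.3,0,255).astype(np.uint8)
a=-.1009;m=np.array([.4577,-.2582,.109]);ux=np.array([np.cos(a),np.sin(a),0]);uy=np.array([-np.sin(a),np.cos(a),0])
q=np.array(p[0])-m;print('tcp rel mouth x %.1f y %.1f z %.1f'%(q@ux*1000,q@uy*1000,q[2]*1000))
save(sys.argv[1],cr)
E
python3 view.py w14c
```

```text
[ 0.4513 -0.2555  0.142 ] [ 3.1395e+00 -4.0000e-04 -1.0150e-01] 17.775 [-0.3 -1.6 -1.1] [-0.1   0.06  0.02]
tcp rel mouth x -6.6 y 2.0 z 33.0
```

View pics/w14c.png

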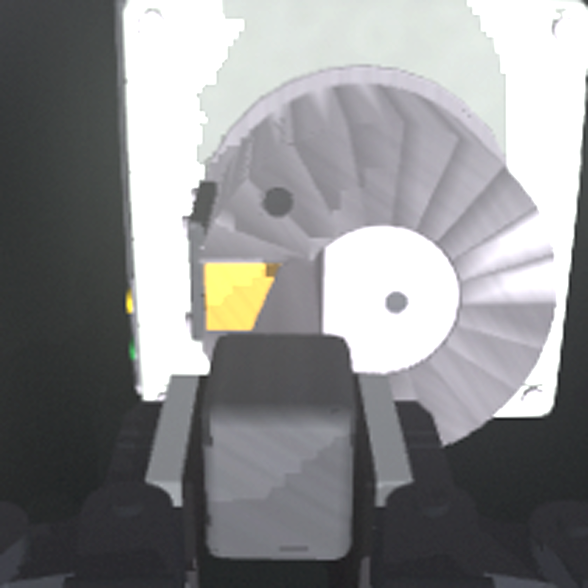

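>>> send_rows --rotation '[[0, 0, 0], [0, 0, 0], [0, 0, 0], [0, 0, 0]]' --translation '[[0, 0, 4], [0.3, 0, 4], [0.3, 0, 4], [0, 0, 0]]' --gripper '[10, 10, 10, 10]'

```text
time_s: 18.32
eef_pos: [0.4521, -0.2558, 0.1296]
eef_rot: [3.139, -0.001, -0.102]
contact_force: [-1.3, 0.1, -2.2]
opening: 0.0238
```

```bash
python3 view.py w15c
```

```text
[ 0.4521 -0.2558  0.1296] [ 3.1392e+00 -9.0000e-04 -1.0150e-01] 18.325 [-1.3  0.1 -2.2] [-0.09  0.04 -0.02]
tcp rel mouth x -5.8 y 1.9 z 20.6
```

View pics/w15c.png

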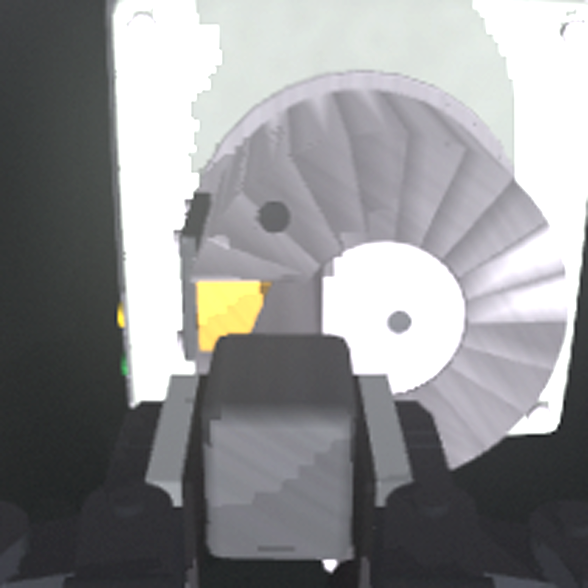

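>>> send_rows --rotation '[[0, 0, 0], [0, 0, 0], [0, 0, 0], [0, 0, 0], [0, 0, 0]]' --translation '[[0.8, 0, 3], [0.5, 0, 4], [0.4, 0, 4], [0.3, 0, 3], [0, 0, 0]]' --gripper '[10, 10, 10, 10, 10]'

```text
time_s: 19.0
eef_pos: [0.4539, -0.256, 0.1147]
eef_rot: [3.139, -0.0, -0.102]
contact_force: [-0.6, 0.3, -2.2]
opening: 0.0237
```

```bash
python3 view.py w16c
python3 - <<'E'
from h import *
j=camera('side')[110:230,280:400]
save('ks6',j,5)
E
```

```text
[ 0.4539 -0.256   0.1147] [ 3.1392e+00 -1.0000e-04 -1.0160e-01] 19.0 [-0.6  0.3 -2.2] [-0.06  0.2  -0.02]
tcp rel mouth x -4.0 y 1.8 z 5.7
```

View pics/w16c.png

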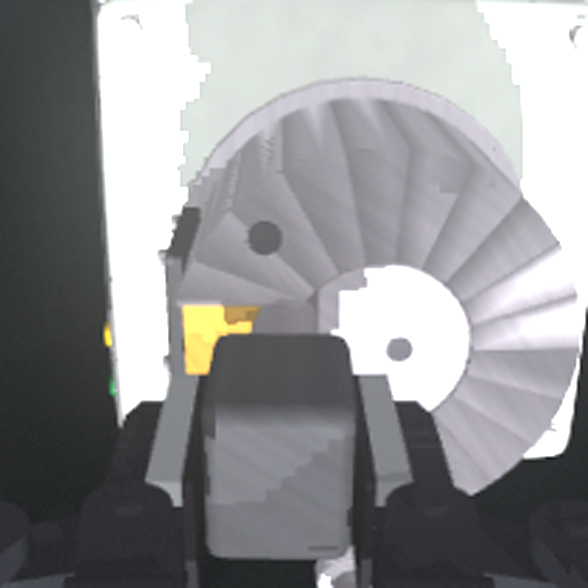

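View pics/ks6.png

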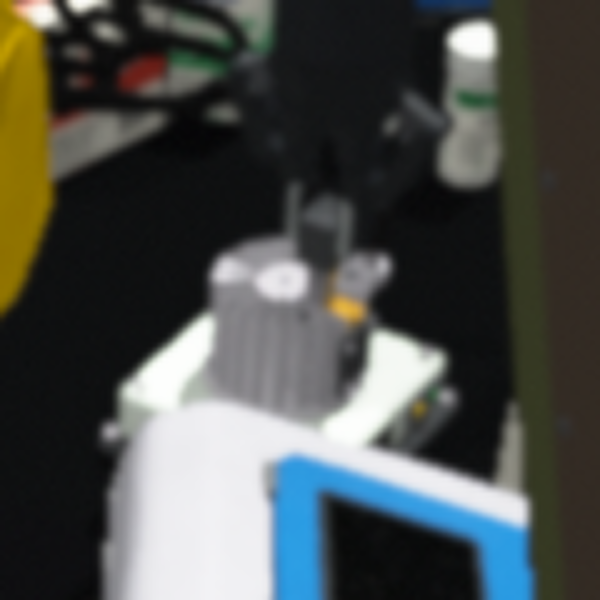

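>>> send_rows --rotation '[[0, 0, 0], [0, 0, 0], [0, 0, 0]]' --translation '[[0.3, 0, 3], [0.2, 0, 2], [0, 0, 0]]' --gripper '[10, 10, 10]'

```text
time_s: 19.48
eef_pos: [0.4541, -0.2561, 0.1097]
eef_rot: [3.139, 0.001, -0.102]
contact_force: [-2.3, -0.7, -1.9]
opening: 0.0237
```

```bash
python3 -c "
from h import *;s=sense();print(s['contact_force'],s['moment'],s['eef_pos'])"
```

```text
[-2.25208373 -0.69492833 -1.9269757 ] [-0.08903848  0.52727394  0.0029941 ] [ 0.45406805 -0.25607003  0.10967685]
```

>>> send_rows --rotation '[[0, 0, 0], [0, 0, 0], [0, 0, 0], [0, 0, 0], [0, 0, 0]]' --translation '[[-0.4, 0, 0], [0, 0, 0], [0, 0, 0], [0, 0, 0], [0, 0, 0]]' --gripper '[10, 32, 45, 45, 45]'

```text
time_s: 20.1
eef_pos: [0.4549, -0.2563, 0.1106]
eef_rot: [3.138, -0.003, -0.101]
contact_force: [0.2, 0.2, 0.3]
opening: 0.0454
```

```bash
python3 view.py w17c
python3 - <<'E'
from h import *
j=camera('side')[110:230,280:400]
save('ks7',j,5)
E
```

```text
[ 0.4549 -0.2563  0.1106] [ 3.1384e+00 -2.9000e-03 -1.0150e-01] 20.1 [0.2 0.2 0.3] [-0.04 -0.   -0.03]
tcp rel mouth x -2.9 y 1.6 z 1.6
```

View pics/w17c.png

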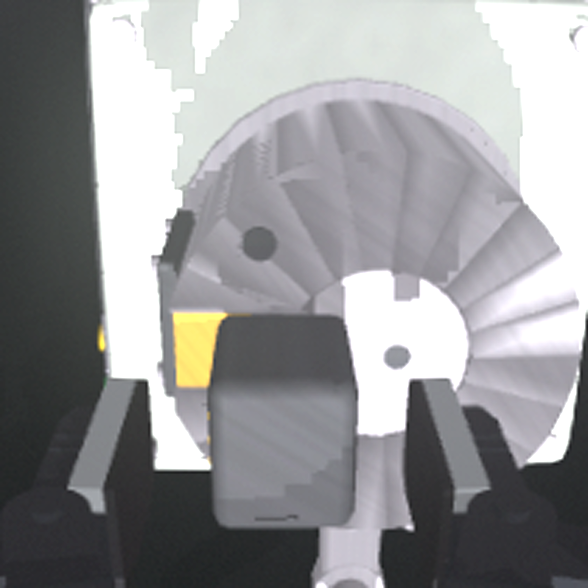

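View pics/ks7.png

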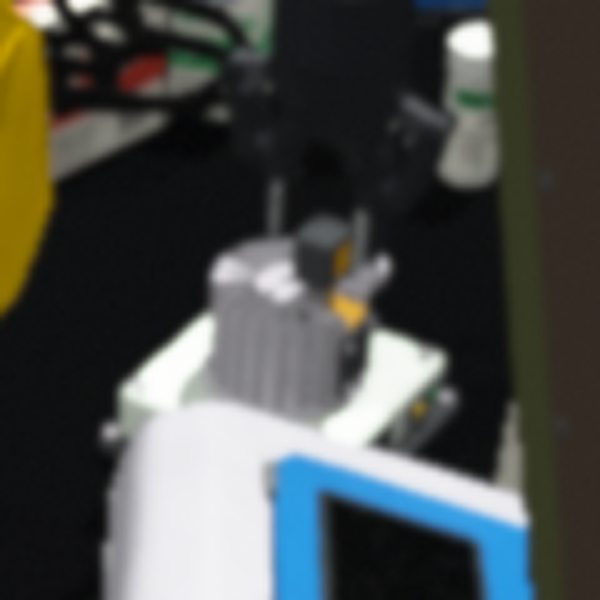

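>>> send_rows --rotation '[[0, 0, 0], [0, 0, 0], [0, 0, 0], [0, 0, 0], [0, 0, 0], [0, 0, 0], [0, 0, 0]]' --translation '[[0, 0, -8], [0, 0, -15], [0, 0, -25], [0, 0, -25], [0, 0, -10], [0, 0, 0], [0, 0, 0]]' --gripper '[45, 45, 45, 45, 0, 0, 0]'

```text
time_s: 21.08
eef_pos: [0.4547, -0.256, 0.1993]
eef_rot: [3.138, -0.004, -0.102]
contact_force: [-0.3, 0.4, 0.2]
opening: 0.0002
```

```bash
python3 view.py w18c; python3 look.py w18 key_top
python3 - <<'E'
from h import *
j=camera('side')[110:230,280:400]
save('ks8',j,5)
for z in (.165,.161,.157,.153,.149,.145,.141):
  a=-.1009;m=np.array([.4577,-.2582,z]);print(z,proj('side',m-np.array([.0025*np.cos(a),.0025*np.sin(a),0])))
E
```

```text
[ 0.4547 -0.256   0.1993] [ 3.1377 -0.0043 -0.1015] 21.075 [-0.3  0.4  0.2] [0.01 0.03 0.03]
tcp rel mouth x -3.2 y 1.9 z 90.3
[ 0.4547 -0.2559  0.1992] [ 3.1378 -0.0041 -0.1015] 21.175
key_top [229.9 283.2] 0.73 [ 0.4555 -0.2806  0.093 ]
key_top [186.2 298.7] 0.23 [ 0.473  -0.2413  0.093 ]
0.165 [152.44494903 344.77371309]
0.161 [153.66891577 344.67444588]
0.157 [154.88803765 344.5755716 ]
0.153 [156.10234339 344.47708792]
0.149 [157.31186147 344.37899254]
0.145 [158.51662014 344.28128315]
0.141 [159.71664745 344.1839575 ]
```

View pics/w18c.png

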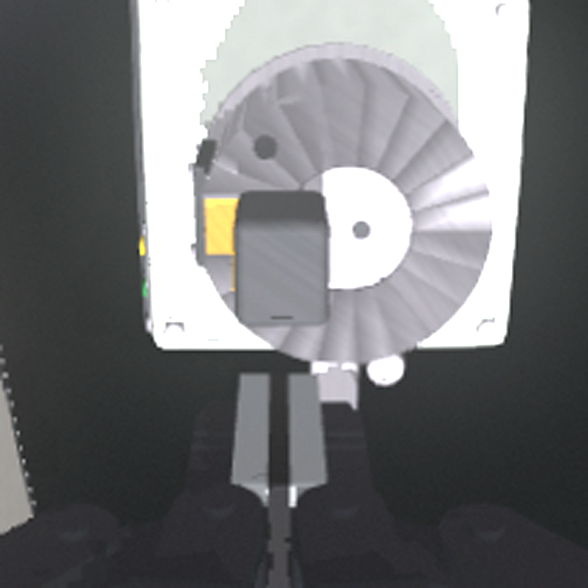

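View pics/ks8.png

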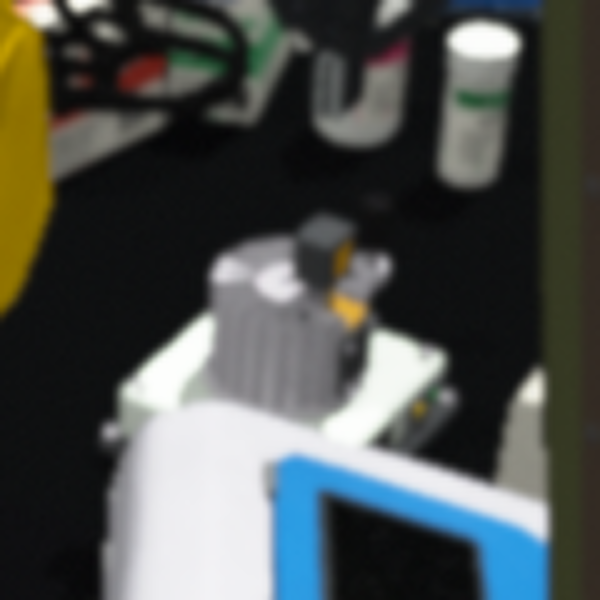

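>>> send_rows --rotation '[[0, 0, 0], [0, 0, 0], [0, 0, 0], [0, 0, 0], [0, 0, 0], [0, 0, 0]]' --translation '[[1, 1.5, 15], [0, 0, 20], [0, 0, 15], [0, 0, 8], [0, 0, 4], [0, 0, 3]]' --gripper '[0, 0, 0, 0, 0, 0]'

```text
time_s: 22.02
eef_pos: [0.4554, -0.2578, 0.1289]
eef_rot: [3.139, -0.002, -0.102]
contact_force: [-0.4, 0.5, -0.0]
opening: 0.0001
```

>>> send_rows --rotation '[[0, 0, 0], [0, 0, 0], [0, 0, 0]]' --translation '[[0, 0, 3], [0, 0, 3], [0, 0, 3]]' --gripper '[0, 0, 0]'

```text
time_s: 22.4
eef_pos: [0.4558, -0.2582, 0.1204]
eef_rot: [3.138, -0.004, -0.102]
contact_force: [-1.5, -0.0, 4.0]
opening: 0.0
```

>>> send_rows --rotation '[[0, 0, 0], [0, 0, 0], [0, 0, 0]]' --translation '[[0, 0, 3], [0, 0, 3], [0, 0, 3]]' --gripper '[0, 0, 0]'

```text
time_s: 22.78
eef_pos: [0.4558, -0.2587, 0.1127]
eef_rot: [3.136, -0.004, -0.102]
contact_force: [-6.9, 0.7, 11.3]
opening: 0.0003
```

```bash
python3 view.py w19c
python3 - <<'E'
from h import *
j=camera('side')[110:230,280:400]
save('ks9',j,5)
E
```

```text
[ 0.4558 -0.2587  0.1127] [ 3.1364 -0.0045 -0.1016] 22.775 [-6.9  0.7 11.3] [0.2  1.03 0.01]
tcp rel mouth x -1.8 y -0.7 z 3.7
```

View pics/w19c.png

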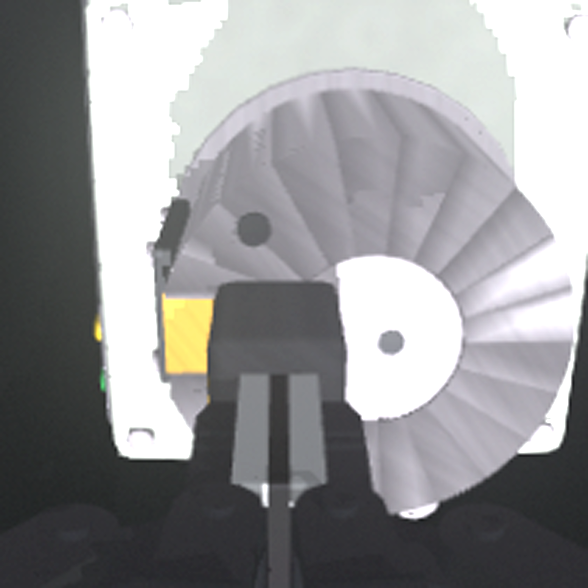

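View pics/ks9.png

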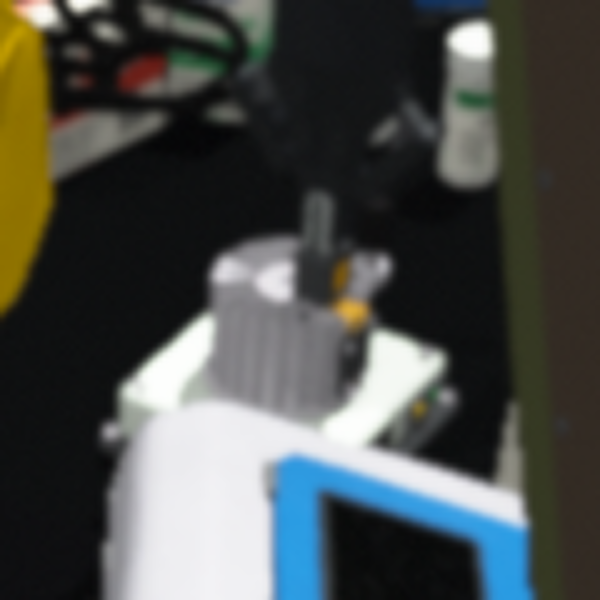

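>>> send_rows --rotation '[[0, 0, 0], [0, 0, 0], [0, 0, 0]]' --translation '[[-0.5, 0, 3], [0, 0, 3], [0, 0, 3]]' --gripper '[0, 0, 0]'

```text
time_s: 23.25
eef_pos: [0.4568, -0.2594, 0.1116]
eef_rot: [3.133, -0.011, -0.101]
contact_force: [-18.7, 11.6, 39.5]
opening: -0.0002
```

>>> send_rows --rotation '[[0, 0, 0], [0, 0, 0], [0, 0, 0], [0, 0, 0], [0, 0, 0], [0, 0, 0], [0, 0, 0]]' --translation '[[0, 0, -3], [0, 0, -8], [0, 0, -20], [0, 0, -30], [0, 20, -30], [0, 20, 0], [0, 0, 0]]' --gripper '[0, 0, 0, 0, 0, 0, 0]'

```text
time_s: 24.12
eef_pos: [0.4516, -0.2993, 0.2058]
eef_rot: [3.134, -0.01, -0.101]
contact_force: [-0.4, -0.1, 0.2]
opening: 0.0002
```

```bash
python3 view.py w20c
python3 - <<'E'
from h import *
j=camera('side')[110:230,280:400]
save('ks10',j,5)
E
```

```text
[ 0.4516 -0.2993  0.2058] [ 3.1338 -0.0102 -0.101 ] 24.125 [-0.4 -0.1  0.2] [ 0.02  0.02 -0.02]
tcp rel mouth x -1.9 y -41.5 z 96.8
```

View pics/w20c.png

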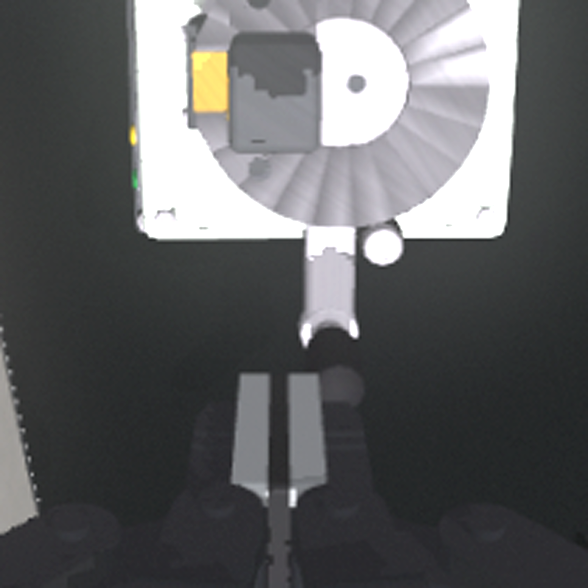

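View pics/ks10.png

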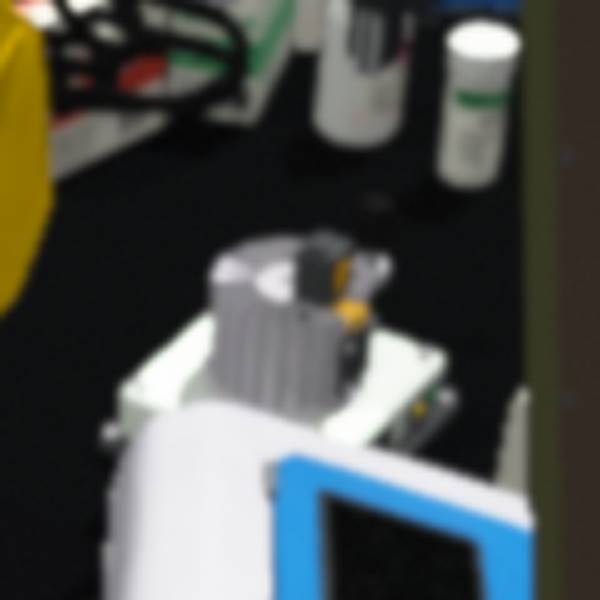

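Run:
```python
from plan import *
a=-.1009;A=np.array([.4756,-.26,0]);ux=np.array([np.cos(a),np.sin(a),0])
t=A+ux*.016
plan([((t[0],t[1],.2),-5.8),((t[0],t[1],.088),-5.8)],[1,1])
s=sense();p=(s['eef_pos'],s['eef_rot'])
uy=np.array([-np.sin(a),np.cos(a),0])
k=2.8
f=lambda X:(lambda q:np.round([(q[1]-180)*k,(q[0]-130)*k],1))(proj('wrist',A+ux*X[0]+uy*X[1]+np.array([0,0,X[2]]),p))
for n,X in dict(post=(.0175,-.062,.079),handle=(0,-.1,.113),shaft=(0,0,.108)).items():print(n,f(X))
for x in(-.033,-.008):
  for y in(-.015,.015): print('head top home',x,y,f((x,y,.141)),'head top 4 up',f((x,y,.145)))
```

```text
from [ 0.4518 -0.2982  0.2058] [ 3.1341 -0.0102 -0.1   ]
total turn [ 0.07 -0.1   0.01] shift tool [ 35.8 -40.4   5.9]
  [0.07, -0.1, 0.01] [35.8, -40.4, 5.9]
total turn [0. 0. 0.] shift tool [  0.  -0. 112.]
  [0.0, 0.0, 0.0] [0.0, -0.0, 112.0]
post [383.4 248.7]
handle [337.6 392.6]
shaft [343.6  84.6]
head top home -0.033 -0.015 [228.5 160. ] head top 4 up [227.9 163.7]
head top home -0.033 0.015 [227.1  47.7] head top 4 up [226.4  49.6]
head top home -0.008 -0.015 [322.6 159.8] head top 4 up [323.5 163.4]
head top home -0.008 0.015 [323.9  47.6] head top 4 up [324.8  49.4]
```

>>> send_rows --rotation '[[0.07, -0.1, 0], [0, 0, 0], [0, 0, 0], [0, 0, 0], [0, 0, 0], [0, 0, 0], [0, 0, 0]]' --translation '[[18, -20, 5], [18, -20, 0], [0, 0, 25], [0, 0, 40], [0, 0, 30], [0, 0, 14], [0, 0, 4]]' --gripper '[0, 0, 0, 0, 0, 0, 0]'

```text
time_s: 25.1
eef_pos: [0.492, -0.2559, 0.0808]
eef_rot: [-3.138, 0.006, -0.097]
contact_force: [0.3, 0.1, 0.5]
opening: 0.0002
```

>>> send_rows --rotation '[[0, 0, 0], [0, 0, 0]]' --translation '[[0, 0, 2], [0, 0, 1]]' --gripper '[0, 0]'

```text
time_s: 25.35
eef_pos: [0.4927, -0.2561, 0.0802]
eef_rot: [-3.14, 0.004, -0.097]
contact_force: [-0.1, 0.2, 0.3]
opening: -0.0001
```

>>> send_rows --rotation '[[0, 0, 0], [0, 0, 0]]' --translation '[[0, 0, 1], [0, 0, 1]]' --gripper '[0, 0]'

```text
time_s: 25.6
eef_pos: [0.4931, -0.2563, 0.08]
eef_rot: [-3.14, 0.002, -0.097]
contact_force: [-5.9, 3.1, 10.3]
opening: 0.0001
```

>>> send_rows --rotation '[[0, 0, 0], [0, 0, 0]]' --translation '[[0, 0, 1], [0, 0, 1]]' --gripper '[0, 0]'

```text
time_s: 25.85
eef_pos: [0.4931, -0.2563, 0.0801]
eef_rot: [-3.141, 0.001, -0.097]
contact_force: [-5.2, 3.9, 10.2]
opening: 0.0001
```

Run:
```python
from plan import *
plan([((.4931,-.2563,.15),-5.8),((.4556,-.258,.15),-5.8),((.4556,-.258,.113),-5.8)],[1,1,1])
```

```text
from [ 0.4931 -0.2563  0.0801] [-3.1406e+00  1.5000e-03 -9.6900e-02]
total turn [-0.01  0.01  0.04] shift tool [ -0.1  -0.1 -69.9]
  [-0.01, 0.01, 0.04] [-0.1, -0.1, -69.9]
total turn [0. 0. 0.] shift tool [-37.1   5.5   0. ]
  [0.0, 0.0, 0.0] [-37.1, 5.5, 0.0]
total turn [0. 0. 0.] shift tool [ 0. -0. 37.]
  [0.0, 0.0, 0.0] [0.0, -0.0, 37.0]
```

>>> send_rows --rotation '[[0, 0, 0], [0, 0, 0], [0, 0, 0], [0, 0, 0], [0, 0, 0], [0, 0, 0], [0, 0, 0], [0, 0, 0]]' --translation '[[0, 0, -10], [0, 0, -30], [0, 0, -30], [-18, 4, 0], [-18, 2, 0], [0, 0, 15], [0, 0, 15], [0, 0, 0]]' --gripper '[0, 0, 0, 0, 0, 0, 0, 0]'

```text
time_s: 26.85
eef_pos: [0.458, -0.2596, 0.1241]
eef_rot: [3.14, -0.004, -0.097]
contact_force: [-0.3, -0.6, 0.3]
opening: 0.0001
```

>>> send_rows --rotation '[[0, 0, 0], [0, 0, 0], [0, 0, 0], [0, 0, 0]]' --translation '[[-2, -1, 6], [0, 0, 4], [0, 0, 2], [0, 0, 1]]' --gripper '[0, 0, 0, 0]'

```text
time_s: 27.35
eef_pos: [0.4569, -0.2584, 0.1119]
eef_rot: [3.14, -0.004, -0.096]
contact_force: [-7.1, 3.3, 17.1]
opening: -0.0001
```

>>> send_rows --rotation '[[0, 0, 0], [0, 0, 0]]' --translation '[[0, 0, 2], [0, 0, 2]]' --gripper '[0, 0]'

```text
time_s: 27.6
eef_pos: [0.4572, -0.2586, 0.1118]
eef_rot: [3.138, -0.006, -0.096]
contact_force: [-11.6, 7.4, 25.1]
opening: -0.0002
```

>>> send_rows --rotation '[[0, 0, 0], [0, 0, 0], [0, 0, 0], [0, 0, 0], [0, 0, 0], [0, 0, 0], [0, 0, 0], [0, 0, 0]]' --translation '[[0, 0, -3], [0, 0, -15], [0, 0, -40], [0, 0, -40], [0, 20, -40], [0, 30, -20], [0, 0, 0], [0, 0, 0]]' --gripper '[0, 0, 0, 0, 0, 0, 0, 0]'

```text
time_s: 28.6
eef_pos: [0.4515, -0.3082, 0.28]
eef_rot: [3.137, -0.009, -0.095]
contact_force: [1.1, -0.4, -0.7]
opening: -0.0
```

```bash
python3 view.py w21c; python3 look.py w21 hub_handle
python3 - <<'E'
from plan import *
a=-.1009;A=np.array([.4756,-.26,0]);ux=np.array([np.cos(a),np.sin(a),0]);uy=np.array([-np.sin(a),np.cos(a),0])
s=sense();p=(s['eef_pos'],s['eef_rot']);k=2.8
f=lambda X:(lambda q:np.round([(q[1]-180)*k,(q[0]-130)*k],1))(proj('wrist',A+ux*X[0]+uy*X[1]+np.array([0,0,X[2]]),p))
for n,X in dict(post=(.0175,-.062,.079),handle=(0,-.1,.113),shaft=(0,0,.108)).items():print(n,f(X))
save('scene_end',camera('scene'));
E
```

```text
[ 0.4515 -0.3082  0.28  ] [ 3.1366 -0.0091 -0.0952] 28.6 [ 1.1 -0.4 -0.7] [ 0.02 -0.02 -0.01]
tcp rel mouth x -1.2 y -50.4 z 171.0
[ 0.4515 -0.3082  0.28  ] [ 3.1365 -0.0091 -0.095 ] 28.7
hub_handle [227.7 296.4] 0.75 [ 0.4669 -0.3555  0.113 ]
post [361.9 170.4]
handle [323.2 283.9]
shaft [327.4  29.6]
```

View pics/w21c.png

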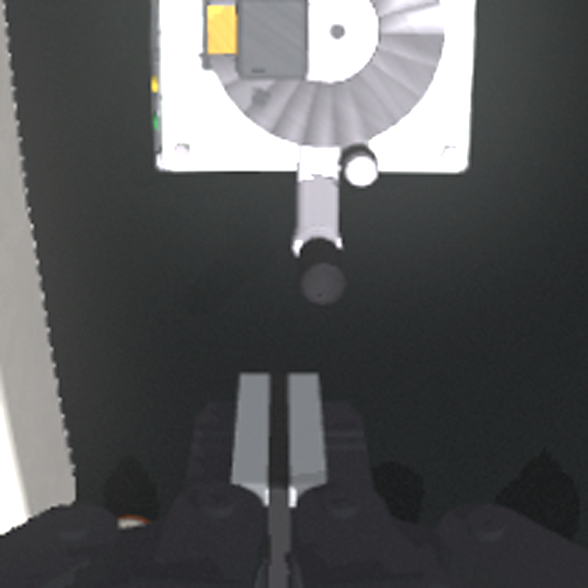

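View pics/scene_end.png

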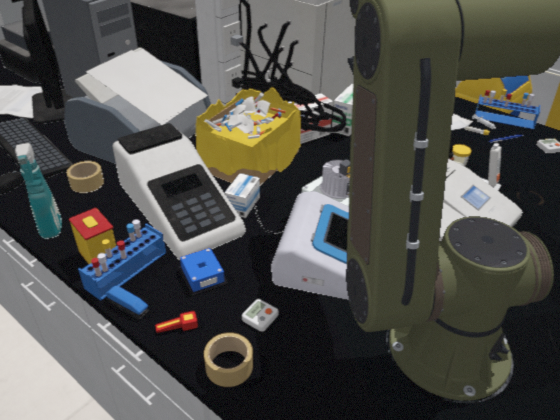

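```bash
python3 -c "
from station import *
print(hand_in(), sense()['time_s'])"
```

```text
the job is handed in; nothing more can be done
the job is handed in; nothing more can be done
```

The job is done and handed in at about 28.7 s on the robot's clock. I pushed the hub arm to the stop post. The taper key went into the keyway with its yellow side away from the shaft, was released while the head stood about 10–16 mm proud, and was tapped down until it stopped.

**Last checks**
- **Key home:** touching the hub top read TCP z = 0.0800 and touching the head top read 0.1119. The 31.9 mm difference matches the 32 mm head, so the head sits on the hub.
- **Arm at the stop:** the handle was about 1 crop pixel (well under 1 mm) from its computed stop position in the final wrist picture. The network's own handle fix in that picture read about 5 mm off in y.
- **Other things on the bench:** the last scene picture shows the timer, tape rolls, carton, tube rack and red look-alike where they were at the start. The robot was clear of everything at hand-in.

**What went wrong or disagreed**
- **Missed grasp:** the first attempt closed on nothing, because the real fingertips sit about 29 mm behind the reported TCP. The cameras and the touch on the hub both showed this; I corrected for it and the second grasp held.
- **Tapping force:** the upward force peaked at 39.5 N when the head bottomed on the hub. With the sideways force the total was about 45 N. The fingertips made that contact and the wrist limit is 120 N. If the 40 N limit on the arm and gripper body is also applied to the fingertips, that tap exceeded it.

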